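Close down the warming tray after dinner

TASK

Dinner is over, so close down the warming tray: turn its heat knob to off, then flip its mains toggle off, and only then unload it. Stack every lidded steel tin from the tray squarely, one upon another, on the tin that already stands on the chequered board, keeping the tins level, and stand the lidded sauce pots side by side along the middle of the bamboo shelf in one straight row, with gaps of no more than about two centimetres. Leave the other kitchen things where they are.

Things in the scene. Friction and masses are not known exactly. Their poses are not given: they have to be found in the camera images.
- tray: electric warming tray standing on the worktop, steel frame 280 mm (x) by 420 mm (y), top 45 mm above the worktop, fixed. Origin at the centre of its underside, x away from the robot, z up. The dark glass plate covers its +y end; the black control panel is the 90 mm wide strip at its -y end, with the heat knob at x -50, y -165 mm and the mains toggle at x +60, y -165 mm.
- heat_knob (a joint): rotary heat switch on the tray's control panel, upright axis, angle in rad: 0 = off, 1.2 = on (warm); grows clockwise seen from above, so it is turned anticlockwise to off. Stops at 0 and 1.2; an over-centre spring holds it against either stop and snaps it on once past the middle, 0.6; turning needs about 0.15 N m.
- knob_grip (a point): middle of the knob's upright grip bar, on the knob's axis, 18.5 mm above the tray top. It turns with the knob: its x axis lies along the bar (46 mm long, 12 mm thick, 20 mm high, from 8 to 28 mm above the panel), its +x end carries the red pointer. At off the bar lies along the tray's x axis.
- mains_toggle (a joint): mains switch on the tray's control panel, a red toggle lever hinged parallel to the tray's y axis 4 mm above the tray top, angle in rad: 0 = off (leans 0.45 rad from upright towards the robot, tray -x), 0.9 = on (leans 0.45 rad away, tray +x). Sprung over-centre: past 0.45 it snaps to the other side; pushing its tip needs about 3 N.
- toggle_tip (a point): top end of the toggle lever, 46 mm from its hinge, moves with the lever; the red paddle is 11 mm thick, 18 mm wide and covers the last 24 mm.
- board: chequered end-grain chopping board, 320 mm (x) by 180 mm (y), 25 mm thick, fixed, to one side of the tray. Origin at the centre of its underside.
- shelf: low open bamboo counter shelf, 300 mm long (its x) by 150 mm deep (its y), its flat top 75 mm above the worktop, fixed, on the other side of the tray. Origin on the worktop under its centre; the middle line of its top runs along its x axis.
- tin_base: the lidded steel food tin that already stands on the board, foot of the column; 100 mm long (x), 56 mm wide (y), 42 mm high, flat bamboo lid, loose. Origin at the centre of its underside.
- tin_a: lidded steel food tin with flat bamboo lid, 100 mm long (x), 56 mm wide (y), 42 mm high, about 0.2 kg, at the start on the far part of the tray's glass, some 40 mm from its neighbours; may be absent. Origin at the centre of its underside.
- tin_b: lidded steel food tin with flat bamboo lid, 100 mm long (x), 56 mm wide (y), 42 mm high, about 0.2 kg, at the start on the far part of the tray's glass, some 40 mm from its neighbours; may be absent. Origin at the centre of its underside.
- tin_c: lidded steel food tin with flat bamboo lid, 100 mm long (x), 56 mm wide (y), 42 mm high, about 0.2 kg, at the start on the far part of the tray's glass, some 40 mm from its neighbours; may be absent. Origin at the centre of its underside.
- pot_a: white round stoneware sauce pot with a blue lid (one piece), 56 mm diameter, 48 mm high, with a wooden button 18 mm wide up to 60 mm, about 0.2 kg, at the start on the near part of the tray's glass; may be absent. Origin at the centre of its underside.
- pot_b: white round stoneware sauce pot with a blue lid (one piece), 56 mm diameter, 48 mm high, with a wooden button 18 mm wide up to 60 mm, about 0.2 kg, at the start on the near part of the tray's glass; may be absent. Origin at the centre of its underside.
- pot_c: white round stoneware sauce pot with a blue lid (one piece), 56 mm diameter, 48 mm high, with a wooden button 18 mm wide up to 60 mm, about 0.2 kg, at the start on the near part of the tray's glass; may be absent. Origin at the centre of its underside.
- candle: square glass candle, 70 mm wide, 80 mm high, unlit, on the worktop beyond the tray; bystander, to be left alone. Origin at the centre of its underside.
- salt_jar: small glass jar with bamboo lid, 44 mm diameter, 85 mm high, on the worktop near the robot; bystander, to be left alone. Origin at the centre of its underside.
- spice_jar: small green spice jar, 40 mm diameter, 65 mm high, on the near end of the board; bystander, to be left alone. Origin at the centre of its underside.
- whisk: bamboo tea whisk standing on its tines, 54 mm diameter, 110 mm high, at the back; bystander, to be left alone. Origin at the centre of its underside.
- house: white ceramic house ornament, 50 by 75 mm, about 140 mm high, at the back; bystander, to be left alone. Origin at the centre of its underside.
- bowl: white bowl, 100 mm diameter, 50 mm high, at the back; bystander, to be left alone. Origin at the centre of its underside.
There are look-alikes about, which are no part of the job. Leave any purple or red look-alike of the pot_b alone.

How it is judged:
By the outcome, as a careful person would: the job done as asked, in the order asked, and still so for the second after the job is handed in, with the robot touching nothing.
Of tin_a, tin_b, tin_c only 2 to 3 are there at a start; the rules pass over those that are not, and their reading is None.
Of pot_a, pot_b, pot_c only 2 to 3 are there at a start; the rules pass over those that are not, and their reading is None.
At some moment in a run one of pot_a, pot_b, pot_c may be knocked a few centimetres aside while the robot is not near it.
It also fails if it takes over 208 s, if anything falls off the work surface, if the arm or the gripper's body presses on something with over 40 N, if the wrist force passes 120 N, or if a joint passes its speed limit or range.

ROBOT

A 6-joint arm with a two-finger parallel gripper is mounted at the origin on the work surface. World frame = base frame: x ahead of the robot, y to its left, z up, the work surface at z = 0. Lengths are in m, angles in degrees, forces in N, time in s.
With the tool pointing down it reaches from about 0.3 to 1 m from the base axis. Payload 5.1 kg.
Tool frame: the origin (TCP) lies on the mounting face of the last link; the fingertips stand 190 mm ahead of it and the grasp point (between the pads) lies 171 mm ahead of it (ctrl.tip_extent is the distance from the TCP to the fingertips, in m); z points along the fingers, y is the line along which they close (so a half turn about z gives the same grasp; the last joint's range is limited). The gripper opens to 95 mm and grips with 3 to 60 N. Pads are 20 mm wide; open, the fingers measure 119 mm over their backs; the gripper's body (75 mm by 180 mm) begins 59 mm behind the grasp point.
Start: joints at [70.21, 7.093, 94.555, -0, 78.352, -4.733], TCP at [0.169, 0.628, 0.405] pointing down, gripper open.
Joint ranges: [-149.61, 149.61], [-58.7, 133.49], [1.44, 155.28], [-77.14, 257.14], [18.33, 153.61], [-166.67, 166.67]. Speed limits (degrees/s): [147.25, 147.25, 180, 180, 180, 180].

INTERFACE

Orientations are given as a 3x3 rotation matrix whose columns are the frame's x, y, z axes.
In Python, from bench import ctrl gives the robot as it stands. The module is installed in compiled form; this text tells all that it offers.
- The arm moves only by the tool carry_out, never from a script. Its argument "commands" is one flat list of numbers, 7 for each row, row after row: the turn, a rotation vector about the tool's x, y, z normalised to -1 to 1, where 1 is 0.1 rad, then the shift along the tool's x, y, z normalised to -1 to 1, where 1 is 30 mm, then the closure, from 0 (fully open) to 1 (shut). In form: [wx, wy, wz, dx, dy, dz, jaw, wx, wy, wz, dx, dy, dz, jaw, ...]. A call has 1 to 8 rows; each row shifts and turns the commanded pose from where the row before left it, along the tool's axes as they then stand; what a row does not reach is not made up. A row lasts 1/10 s, in which the tool goes at most 50 mm and 8.59 degrees, less where a joint would pass 70% of its speed; a pose out of reach is approached as far as the arm can. A call with a number of a shift or a turn outside -1 to 1 is refused whole. A call with a gripper value outside its range is refused whole. The fingers move at their own pace and stop on an object; "newtons" is the grip in N (left out, the last holds). Time passes only in rows, so rows that do not move let the fingers close. It gives the time, the measured TCP pose, the force, the opening and the grip force at its end, in the units of the state.
- ctrl.get_obs(): the state, without advancing time (a new reading comes with each control period).
- ctrl.capture(name): name is "side" or "top"; returns a dict with "color" (400x640x3 uint8, red, green, blue), "intrinsics" (3x3 intrinsics, pixels), "extrinsics" (4x4, takes a point from world to camera coordinates). Camera axes: x right, y up, looking along -z (the intrinsics and any distortion apply to the point x, -y, -z); pixel columns grow to the right and rows downward; lengths in m; the calibration is good to about 2 mm. A picture is of the moment at which its call begins. There is no depth.
- ctrl.job_done(): hands the job in; it is judged then, once.
The state is a dict: "time": time; "q": joint angles; "qd": joint speeds; "joint_efforts": joint torques, N m; "position": TCP position; "ee_rot": TCP orientation; "ft_force": force on the tool from outside, world axes, zero at the start; "wrist_torque": the same for the moment, N m; "gripper_width": finger opening in m; "grasp_force": force on a finger pad.
Only numpy, scipy, OpenCV 4.12 (cv2) and the standard library are available. Lean on these libraries where they do the work, as an engineer would, in place of code of your own. Each camera call takes 0.05 s, during which the arm holds its last target. There are 200 camera calls.

## Working session

There is one attempt and no reset: what is moved stays moved. The work goes in short steps, Python scripts to look and compute and a tool call to move; the robot and the scene stay as the last step left them, time stands still between calls to the robot, and variables do not carry over. Pictures are saved under pics/ and viewed, at most 14 in all, crops included, and the job is handed in when it is done.

Besides the shell and the picture viewer there is one more tool, called after "Call:" by a JSON object that holds its "op" and its "data". carry_out: Moves the arm, as the interface text tells. Its arguments: {"type":"object","properties":{"commands":{"type":"array","items":{"type":"number"}},"newtons":{"type":"number"}},"required":["commands"]}

```bash
mkdir -p pics
cat > h.py <<'E'
import numpy as np, cv2
from bench import ctrl
def snap(n,f=None):
    c=ctrl.capture(n)
    if f: cv2.imwrite('pics/'+f,c['color'][:,:,::-1])
    return c
def ray(c,u,v):
    K=np.array(c['intrinsics']);E=np.array(c['extrinsics'])
    d=np.linalg.inv(K)@[u,v,1]; d=np.array([d[0],-d[1],-d[2]])
    R=E[:3,:3];o=-R.T@E[:3,3]
    return o,R.T@d
def onz(c,u,v,z):
    o,d=ray(c,u,v); return o+d*(z-o[2])/d[2]
def proj(c,p):
    K=np.array(c['intrinsics']);E=np.array(c['extrinsics'])
    q=E[:3,:3]@np.asarray(p)+E[:3,3]; q=K@[q[0],-q[1],-q[2]]; return q[:2]/q[2]
E
python3 - <<'E'
from h import *
np.set_printoptions(precision=4,suppress=True)
for n in('top','side'):
    c=snap(n,n+'0.png');print(n,c['intrinsics'],c['extrinsics'],ray(c,320,200)[0])
o=ctrl.get_obs();print(o)
E
```

```text
top [[516.7205   0.     320.7566]
 [  0.     516.7205 198.2681]
 [  0.       0.       1.    ]] [[-0.0087 -1.      0.0036  0.0065]
 [ 0.9967 -0.0084  0.0807 -0.5213]
 [-0.0807  0.0043  0.9967 -1.7115]
 [ 0.      0.      0.      1.    ]] [0.3816 0.0096 1.7479]
side [[478.6165   0.     333.7719]
 [  0.     478.6165 192.3463]
 [  0.       0.       1.    ]] [[-0.9973 -0.0735 -0.0069  0.5193]
 [ 0.0517 -0.7617  0.6459 -0.1028]
 [-0.0527  0.6438  0.7634 -1.4488]
 [ 0.      0.      0.      1.    ]] [0.4468 0.8926 1.176 ]
{'time': 0.1, 'q': array([70.2083,  7.1304, 94.6246, -0.0014, 78.3514, -4.733 ]), 'qd': array([ 0.0874, -0.154 , -0.1976,  0.1132,  0.1673, -0.0756]), 'joint_efforts': array([ -0.    , -41.8881, -36.1096,   0.0776,   0.0461,  -0.0001]), 'position': array([0.1688, 0.6275, 0.4036]), 'ee_rot': array([[-0.9657,  0.2598, -0.0006],
       [ 0.2598,  0.9657, -0.0018],
       [ 0.0001, -0.0019, -1.    ]]), 'ft_force': array([ 1.0178, -0.0952,  0.5962]), 'wrist_torque': array([-0.0401, -0.0065, -0.0197]), 'grasp_force': 0.0, 'gripper_width': 0.09512171046232303}
```

View pics/top0.png

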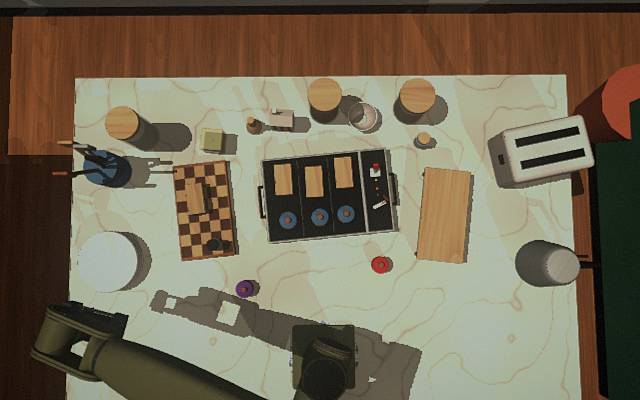

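View pics/side0.png

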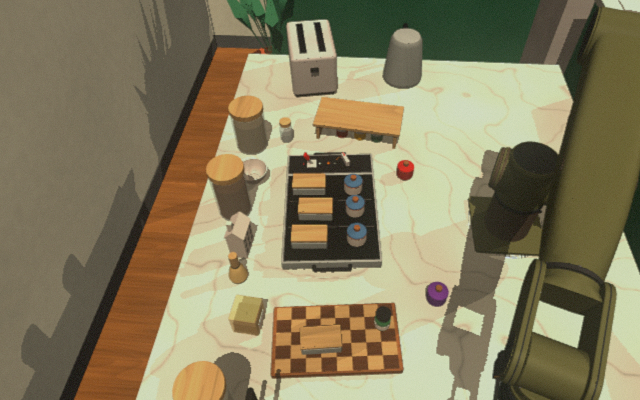

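Top: tray around (330,195), tins at (283,178), (314,181), (344,172), pots at (288,220), (319,216), (345,213), knob about (379,204), toggle (376,170), board (203,210) with base tin (199,199), shelf (445,214). Purple (245,288) and red (380,265) look-alikes are on the worktop.

```bash
cat > meas.py <<'E'
from h import *
np.set_printoptions(precision=4,suppress=True)
def rects(c,lo,hi,amin,zs,box):
    hsv=cv2.cvtColor(c['color'],cv2.COLOR_RGB2HSV)
    m=cv2.inRange(hsv,np.array(lo),np.array(hi)); k=np.zeros_like(m);x0,y0,x1,y1=box;k[y0:y1,x0:x1]=255;m&=k
    out=[]
    for ct in cv2.findContours(m,cv2.RETR_EXTERNAL,cv2.CHAIN_APPROX_NONE)[0]:
        if cv2.contourArea(ct)<amin: continue
        P=np.array([onz(c,u,v,zs)[:2] for u,v in ct[:,0]])*1000
        r=cv2.minAreaRect(P.astype(np.float32))
        out.append((np.array(r[0]),np.array(r[1]),r[2],cv2.boundingRect(ct)))
    return out
if __name__=='__main__':
    c=snap('top')
    for t,a in {'tinlids':((5,70,90),(28,255,255),150,.087,(262,145,360,205)),'pots':((95,60,40),(125,255,255),60,.093,(262,195,365,240)),
     'shelf':((5,50,90),(28,255,255),2000,.075,(410,155,480,270)),'board':((0,50,20),(28,255,255),2000,.025,(165,150,245,270)),
     'dark':((0,0,0),(180,255,50),2000,.045,(255,140,400,250)),
     'redpot':((0,120,60),(6,255,255),60,.05,(365,250,395,280)),'purple':((130,60,20),(165,255,255),60,.05,(230,275,260,300))}.items():
        print(t); [print('  ',*r) for r in rects(c,*a)]
    im=c['color'][:,:,::-1]
    A=cv2.resize(im[145:250,260:400],None,fx=5,fy=5,interpolation=2);cv2.imwrite('pics/tray.png',A)
    A=cv2.resize(im[150:270,165:245],None,fx=5,fy=5,interpolation=2);cv2.imwrite('pics/board.png',A)
E
python3 meas.py
```

```text
tinlids
   [572.2866  25.3009] [54.9842 97.6678] 89.64279174804688 (305, 166, 18, 31)
   [579.4551 124.8503] [99.4665 56.1147] 3.552805185317993 (274, 164, 19, 31)
   [601.3073 -70.4406] [100.0289  56.0386] 4.110507488250732 (334, 156, 19, 32)
pots
   [446.6268 109.4536] [48.0429 51.2815] 89.73225402832031 (280, 212, 16, 17)
   [456.3245   8.1825] [53.0368 50.1584] 26.05017852783203 (311, 209, 18, 17)
   [465.845  -78.1399] [51.3397 48.136 ] 89.5094985961914 (338, 206, 17, 16)
shelf
   [ 460.7333 -381.8448] [201.7769 370.9218] 82.73222351074219 (410, 155, 64, 115)
board
   [503.3878 400.062 ] [252.995  368.0923] 89.53886413574219 (165, 150, 76, 111)
dark
   [527.5331  25.8217] [264.8655 314.9473] 5.281761646270752 (263, 152, 103, 89)
redpot
   [ 302.051  -189.3575] [52.2687 51.9213] 89.0431137084961 (372, 256, 17, 17)
purple
   [226.653  255.0789] [52.1338 52.1207] 18.6616153717041 (236, 280, 17, 18)
```

View pics/tray.png

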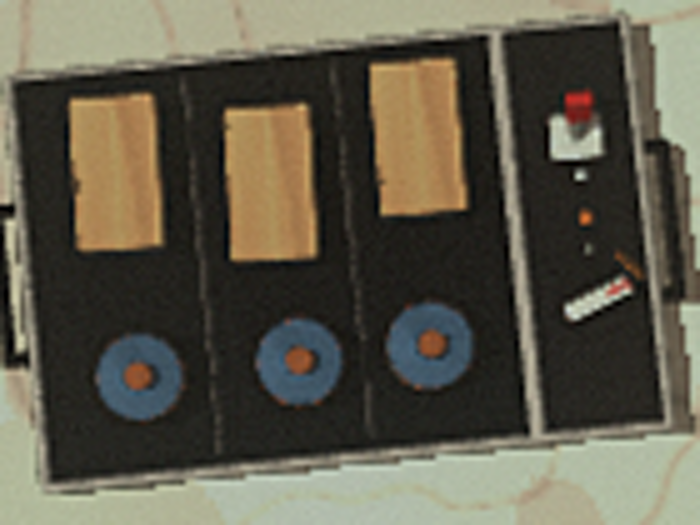

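View pics/board.png

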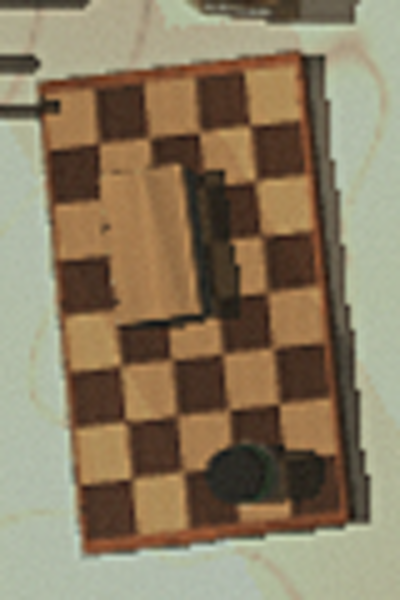

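```bash
cat > m2.py <<'E'
from meas import *
c=snap('top')
def cor(name,pts,off,z):
    P=np.array([onz(c,(x+.5)/5-.5+off[0],(y+.5)/5-.5+off[1],z)[:2] for x,y in pts])*1000
    r=cv2.minAreaRect(P.astype(np.float32)); d=(P[0]-P[3])+(P[1]-P[2])
    print(name,'centre',P.mean(0),'yaw',np.degrees(np.arctan2(d[1],d[0])),'size',np.linalg.norm(d)/2,np.linalg.norm(P[0]-P[1]))
    return P.mean(0),np.arctan2(d[1],d[0])
t,a=cor('tray',[(12,75),(620,18),(665,432),(45,488)],(260,145),.045)
R=np.array([[np.cos(a),-np.sin(a)],[np.sin(a),np.cos(a)]])
print('knob',t+R@[-50,-165],'togglehinge',t+R@[60,-165])
print('knob seen',[onz(c,x/5+259.6,y/5+144.6,.073)*1000 for x,y in[(570,312),(632,285)]])
print('togg seen',onz(c,580/5+259.6,105/5+144.6,.09)*1000)
cor('base',[(103,172),(186,162),(203,315),(121,325)],(165,150),.067)
cor('board',[(42,85),(298,53),(347,520),(85,552)],(165,150),.025)
g=c['color'][150:275,405:485]; hsv=cv2.cvtColor(g,cv2.COLOR_RGB2HSV); 
lab=cv2.cvtColor(g,cv2.COLOR_RGB2LAB)[:,:,2]
_,m=cv2.threshold(lab,0,255,cv2.THRESH_OTSU); m=cv2.morphologyEx(m,2,np.ones((5,5)))
ct=max(cv2.findContours(m,0,1)[0],key=cv2.contourArea)
P=np.array([onz(c,u+405,v+150,.075)[:2] for u,v in ct[:,0]])*1000
print('shelf',cv2.minAreaRect(P.astype(np.float32)),cv2.boundingRect(ct))
# pots by two views
s=snap('side')
def blobs(c,box):
    hsv=cv2.cvtColor(c['color'],cv2.COLOR_RGB2HSV);m=cv2.inRange(hsv,(95,60,40),(125,255,255))
    k=np.zeros_like(m);x0,y0,x1,y1=box;k[y0:y1,x0:x1]=255;m&=k
    return [np.mean(q[:,0],0) if 0 else (lambda M:(M['m10']/M['m00'],M['m01']/M['m00']))(cv2.moments(q)) for q in cv2.findContours(m,0,1)[0] if cv2.contourArea(q)>50]
print('side pots',[onz(s,u,v,.090)[:2]*1000 for u,v in blobs(s,(280,160,390,260))])
print('top pots',[onz(c,u,v,.093)[:2]*1000 for u,v in blobs(c,(262,195,365,240))])
for n,a in (('side tins',((5,70,90),(28,255,255),150,.087,(285,165,340,255))),): [print(n,*r) for r in rects(s,*a)]
E
python3 m2.py
```

```text
tray centre [530.1361 -17.7891] yaw 4.816850346735558 size 275.8014837614415 406.74363329880686
knob [ 494.1679 -186.4049] togglehinge [ 603.7794 -177.1681]
knob seen [array([ 487.2064, -169.1544,   73.    ]), array([ 504.4568, -209.79  ,   73.    ])]
togg seen [ 620.328  -176.0924   90.    ]
base centre [521.0482 411.5037] yaw 7.10547607448159 size 100.9923568222431 54.48094737483182
board centre [485.8269 394.6714] yaw 6.1540442407831355 size 314.1795586262982 172.88784788012347
shelf ((460.48931884765625, -394.75927734375), (148.742431640625, 298.087646484375), 83.26399230957031) (12, 18, 53, 95)
side pots [array([448.8399, 110.1652]), array([457.9294,  12.0453]), array([466.5018, -71.1574])]
top pots [array([446.4008, 110.2107]), array([455.9267,   7.2685]), array([466.0112, -77.0928])]
side tins [580.4448 126.1664] [101.7618  61.2271] 3.947953224182129 (290, 224, 38, 19)
side tins [573.4224  27.5212] [100.4206  63.4187] 3.889885902404785 (298, 197, 35, 18)
side tins [602.3444 -68.1622] [101.3398  61.1551] 3.877157688140869 (292, 173, 34, 16)
```

```bash
cat > go.py <<'E'
import sys
from h import *
# usage: go.py x y z psi  (mm, deg; psi = world angle of tool y)  -> turn first, then shift
x,y,z,psi=map(float,sys.argv[1:5]); o=ctrl.get_obs(); R=o['ee_rot']; p=o['position']*1000
cur=np.degrees(np.arctan2(R[1,1],R[0,1])); a=np.radians(psi)
Y=np.array([np.cos(a),np.sin(a)]);X=np.array([-Y[1],Y[0]]); d=np.array([x,y])-p[:2]
print('t %.2f pos %s psi %.2f w %.1f F %s'%(o['time'],p.round(1),cur,o['gripper_width']*1000,o['ft_force'].round(1)))
w=(psi-cur+180)%360-180
print('wz %.2f  dx %.2f dy %.2f dz %.2f'%(-np.radians(w)/.1,d@X/30,d@Y/30,(p[2]-z)/30))
E
python3 go.py 495.5 -188 400 25
```

```text
t 0.25 pos [168.8 627.6 404.1] psi 74.94 w 95.5 F [ 0.1  0.1 -0.4]
wz 8.72  dx -29.24 dy -1.62 dz 0.14
```

Call:
{"op": "carry_out", "data": {"commands": [0,0,0.98,0,0,0,0,0,0,0.98,0,0,0,0,0,0,0.98,0,0,0,0,0,0,0.98,0,0,0,0,0,0,0.98,0,0,0,0,0,0,0.98,0,0,0,0,0,0,0.98,0,0,0,0,0,0,0.98,0,0,0,0]}}

```text
time: 1.05
position: [0.1689, 0.6276, 0.4045]
ee_rot: [[-0.497, 0.868, -0.0], [0.868, 0.497, -0.0], [-0.0, -0.0, -1.0]]
ft_force: [0.0, -0.0, 0.4]
gripper_width: 0.0954
grasp_force: 0.0
```

Call:
{"op": "carry_out", "data": {"commands": [0,0,0.9,0,0,0,0,0,0,0,-0.97,-0.05,0,0,0,0,0,-0.97,-0.05,0,0,0,0,0,-0.97,-0.05,0,0,0,0,0,-0.97,-0.05,0,0,0,0,0,-0.97,-0.05,0,0,0,0,0,-0.97,-0.05,0,0,0,0,0,-0.97,-0.05,0,0]}}

```text
time: 1.85
position: [0.2452, 0.4373, 0.4047]
ee_rot: [[-0.421, 0.907, 0.0], [0.907, 0.421, -0.0], [-0.0, 0.0, -1.0]]
ft_force: [0.1, -0.9, 0.5]
gripper_width: 0.0954
grasp_force: 0.0
```

Call:
{"op": "carry_out", "data": {"commands": [0,0,0,-0.97,-0.05,0,0,0,0,0,-0.97,-0.05,0,0,0,0,0,-0.97,-0.05,0,0,0,0,0,-0.97,-0.05,0,0,0,0,0,-0.97,-0.05,0,0,0,0,0,-0.97,-0.05,0,0,0,0,0,-0.97,-0.05,0,0,0,0,0,-0.97,-0.05,0,0]}}

```text
time: 2.65
position: [0.3321, 0.221, 0.4048]
ee_rot: [[-0.421, 0.907, 0.0], [0.907, 0.421, 0.0], [-0.0, 0.0, -1.0]]
ft_force: [0.2, -1.0, -1.1]
gripper_width: 0.0951
grasp_force: 0.0
```

Call:
{"op": "carry_out", "data": {"commands": [0,0,0,-0.97,-0.05,0,0,0,0,0,-0.97,-0.05,0,0,0,0,0,-0.97,-0.05,0,0,0,0,0,-0.97,-0.05,0,0,0,0,0,-0.97,-0.05,0,0,0,0,0,-0.97,-0.05,0,0,0,0,0,-0.97,-0.05,0,0,0,0,0,0,0,0,0]}}

```text
time: 3.45
position: [0.4087, 0.0308, 0.4048]
ee_rot: [[-0.417, 0.909, 0.0], [0.909, 0.417, -0.001], [-0.001, -0.0, -1.0]]
ft_force: [-0.6, 0.6, -0.7]
gripper_width: 0.0951
grasp_force: 0.0
```

```bash
python3 go.py 495.5 -188 400 25
```

```text
t 3.45 pos [408.7  30.8 404.8] psi 24.62 w 95.1 F [-0.6  0.6 -0.7]
wz -0.07  dx -7.83 dy -0.46 dz 0.16
```

Call:
{"op": "carry_out", "data": {"commands": [0,0,0,-0.98,-0.06,0,0,0,0,0,-0.98,-0.06,0,0,0,0,0,-0.98,-0.06,0,0,0,0,0,-0.98,-0.06,0,0,0,0,0,-0.98,-0.06,0,0,0,0,0,-0.98,-0.06,0,0,0,0,0,-0.98,-0.06,0,0,0,0,0,-0.97,-0.04,0,0]}}

```text
time: 4.25
position: [0.4948, -0.1863, 0.4047]
ee_rot: [[-0.421, 0.907, -0.0], [0.907, 0.421, 0.001], [0.0, 0.0, -1.0]]
ft_force: [0.2, 0.7, 1.0]
gripper_width: 0.0952
grasp_force: 0.0
```

Call:
{"op": "carry_out", "data": {"commands": [0,0,0,0,0,0.8,0.3,0,0,0,0,0,0.8,0.3,0,0,0,0,0,0.8,0.3,0,0,0,0,0,0.8,0.3]}}

```text
time: 4.65
position: [0.4945, -0.1852, 0.3079]
ee_rot: [[-0.421, 0.907, 0.0], [0.907, 0.421, 0.0], [0.0, 0.0, -1.0]]
ft_force: [0.5, -0.7, 0.9]
gripper_width: 0.0696
grasp_force: 0.0
```

```bash
python3 - <<'E'
from h import *
from subprocess import run
c=snap('top');s=snap('side')
A=cv2.resize(c['color'][140:250,320:420,::-1],None,fx=4,fy=4,interpolation=2);B=cv2.resize(s['color'][130:240,270:400,::-1],(520,440),interpolation=2)
cv2.imwrite('pics/k1.png',cv2.resize(np.hstack([A,B]),None,fx=.85,fy=.85))
E
python3 go.py 495.5 -188 247 25
```

```text
t 4.75 pos [ 493.2 -184.6  304.7] psi 24.90 w 67.5 F [-0.8  0.7  0.6]
wz -0.02  dx -0.14 dy 0.02 dz 1.92
```

View pics/k1.png

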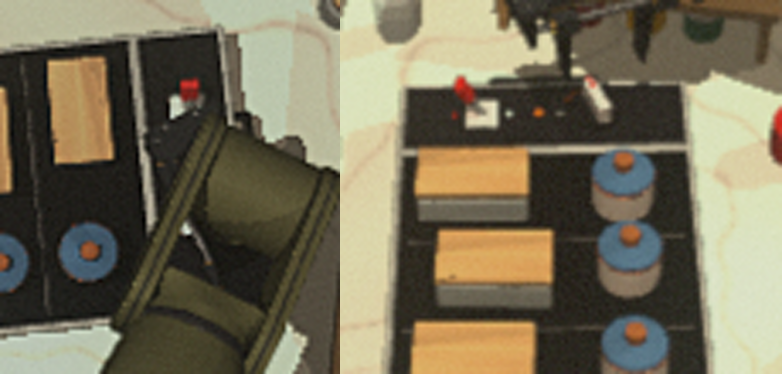

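Fingers straddle the knob bar in the side view (fingers at (565,65) and (645,55), bar top at (595,88)); the toggle's still on.

Run:
```python
from h import *
s=snap('side');print(onz(s,344.7,155.9,.073)*1000, onz(s,(460-340)/3.4+270,83/3.4+130,.09)*1000, proj(s,[.4955,-.188,.073]))
```

```text
[ 499.15086183 -193.61314462   73.        ] [ 624.05044598 -175.11767551   90.        ] [345.73012509 157.1971149 ]
```

Call:
{"op": "carry_out", "data": {"commands": [0,0,0,-0.1,0,0.7,0.3,0,0,0,0,0,0.7,0.3,0,0,0,0,0,0.5,0.3,0,0,0,0,0,0,0.3]}}

```text
time: 5.2
position: [0.4953, -0.1882, 0.2506]
ee_rot: [[-0.421, 0.907, -0.003], [0.907, 0.421, 0.001], [0.002, -0.002, -1.0]]
ft_force: [-0.3, 0.4, 0.6]
gripper_width: 0.0669
grasp_force: 0.0
```

Call:
{"op": "carry_out", "data": {"commands": [0,0,0,0,0,0,1,0,0,0,0,0,0,1,0,0,0,0,0,0,1,0,0,0,0,0,0,1,0,0,0,0,0,0,1,0,0,0,0,0,0,1], "newtons": 25}}

```text
time: 5.8
position: [0.4957, -0.1887, 0.252]
ee_rot: [[-0.42, 0.907, 0.0], [0.907, 0.42, -0.0], [-0.0, 0.0, -1.0]]
ft_force: [-0.6, 0.7, 1.1]
gripper_width: 0.024
grasp_force: 0.0
```

Call:
{"op": "carry_out", "data": {"commands": [0,0,0,0,0,0.12,1,0,0,0,0,0,0,1,0,0,0,0,0,0,1,0,0,0,0,0,0,1]}}

```text
time: 6.2
position: [0.4968, -0.1882, 0.2484]
ee_rot: [[-0.421, 0.907, 0.005], [0.907, 0.421, 0.001], [-0.001, 0.005, -1.0]]
ft_force: [6.7, 2.0, -2.5]
gripper_width: 0.0114
grasp_force: 25.0
```

Call:
{"op": "carry_out", "data": {"commands": [0,0,-0.9,0,0,0,1,0,0,-0.9,0,0,0,1,0,0,-0.9,0,0,0,1,0,0,-0.9,0,0,0,1,0,0,-0.9,0,0,0,1,0,0,-0.9,0,0,0,1,0,0,-0.9,0,0,0,1]}}

```text
time: 6.9
position: [0.4971, -0.1879, 0.2483]
ee_rot: [[-0.875, 0.483, 0.007], [0.483, 0.875, 0.002], [-0.005, 0.005, -1.0]]
ft_force: [9.4, 5.7, -3.2]
gripper_width: 0.0119
grasp_force: 25.0
```

Call:
{"op": "carry_out", "data": {"commands": [0,0,-0.9,0,0,0,1,0,0,-0.9,0,0,0,1,0,0,-0.9,0,0,0,1,0,0,-0.9,0,0,0,1,0,0,-0.9,0,0,0,1,0,0,-0.9,0,0,0,1,0,0,-0.3,0,0,0,1,0,0,0,0,0,0,1]}}

```text
time: 7.7
position: [0.4972, -0.1873, 0.2484]
ee_rot: [[-0.998, -0.063, 0.007], [-0.063, 0.998, 0.004], [-0.007, 0.003, -1.0]]
ft_force: [8.7, 8.8, -3.7]
gripper_width: 0.0115
grasp_force: 24.9
```

```bash
python3 -c "
from h import *
o=ctrl.get_obs();print(o['wrist_torque'],o['ft_force'],o['q'],o['gripper_width'])"; python3 go.py 660 -177 300 94.5
```

```text
[ 1.46101585 -1.76768484  0.10910653] [ 8.72629845  8.82015989 -3.65953199] [ -26.50614926    0.83458431  117.14992633    0.43044104   61.75921662
 -120.31209837] 0.011468092536169936
t 7.70 pos [ 497.2 -187.3  248.4] psi 93.60 w 11.5 F [ 8.7  8.8 -3.7]
wz -0.16  dx -5.44 dy -0.08 dz -1.72
```

Call:
{"op": "carry_out", "data": {"commands": [0,0,0,0,0,0,0.6,0,0,0,0,0,0,0.6,0,0,0,0,0,0,0.6,0,0,0,0,0,-0.86,0.6,0,0,0,0,0,-0.86,0.6,0,0,0,0,0,0,1]}}

```text
time: 8.3
position: [0.4967, -0.1896, 0.3037]
ee_rot: [[-0.998, -0.063, 0.006], [-0.063, 0.998, -0.004], [-0.006, -0.004, -1.0]]
ft_force: [0.4, -1.3, -0.0]
gripper_width: 0.0338
grasp_force: 0.0
```

Call:
{"op": "carry_out", "data": {"commands": [0,0,0,-0.95,-0.03,0,1,0,0,0,-0.95,-0.03,0,1,0,0,0,-0.95,-0.03,0,1,0,0,0,-0.95,-0.03,0,1,0,0,0,-0.95,-0.03,0,1,0,0,0,-0.95,-0.03,0,1]}}

```text
time: 8.9
position: [0.6674, -0.1834, 0.298]
ee_rot: [[-0.998, -0.063, -0.002], [-0.063, 0.998, 0.0], [0.002, 0.001, -1.0]]
ft_force: [0.8, -1.3, -0.4]
gripper_width: 0.0005
grasp_force: 0.0
```

```bash
python3 - <<'E'
from h import *
c=snap('top');s=snap('side')
A=cv2.resize(c['color'][140:250,320:420,::-1],None,fx=4,fy=4,interpolation=2);B=cv2.resize(s['color'][130:240,270:400,::-1],(520,440),interpolation=2)
cv2.imwrite('pics/k2.png',cv2.resize(np.hstack([A,B]),None,fx=.85,fy=.85))
E
python3 go.py 665 -177 258 94.5
```

```text
t 9.00 pos [ 668.5 -183.2  298.2] psi 93.66 w 0.8 F [-0.7 -0.  -0.4]
wz -0.15  dx 0.10 dy 0.22 dz 1.34
```

View pics/k2.png

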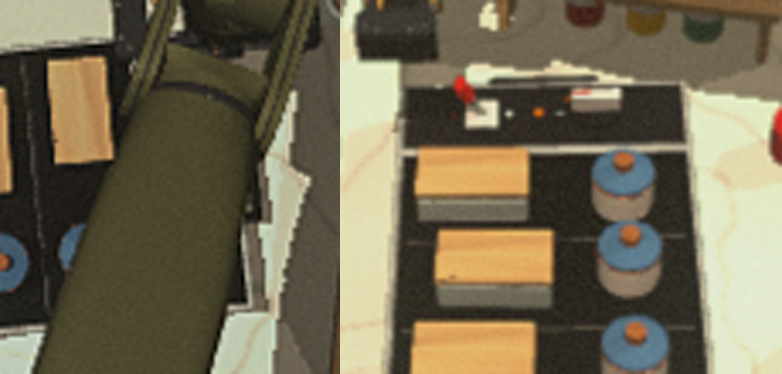

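Side view: knob bar at (596,98) lies along the tray x with the red pointer at its +x end: off. The toggle still leans away, at (465,90).

Call:
{"op": "carry_out", "data": {"commands": [0,0,0,0,0.15,0.65,1,0,0,0,0,0,0.65,1,0,0,0,0,0,0,1,0,0,0,0.4,0,0,1,0,0,0,0.4,0,0,1,0,0,0,0.3,0,0,1]}}

```text
time: 9.6
position: [0.6337, -0.1813, 0.264]
ee_rot: [[-0.998, -0.062, 0.008], [-0.062, 0.998, -0.002], [-0.008, -0.002, -1.0]]
ft_force: [4.8, 0.2, 4.6]
gripper_width: 0.0004
grasp_force: 2.2
```

Call:
{"op": "carry_out", "data": {"commands": [0,0,0,0.2,0,0,1,0,0,0,0.2,0,0,1,0,0,0,0.2,0,0,1,0,0,0,0.15,0,0,1,0,0,0,0,0,0,1]}}

```text
time: 10.1
position: [0.6115, -0.1826, 0.2616]
ee_rot: [[-0.998, -0.063, 0.006], [-0.063, 0.998, -0.001], [-0.006, -0.002, -1.0]]
ft_force: [8.4, -1.0, -0.0]
gripper_width: 0.0004
grasp_force: 4.7
```

Call:
{"op": "carry_out", "data": {"commands": [0,0,0,0.1,0,0,1,0,0,0,0.1,0,0,1,0,0,0,0,0,0,1]}}

```text
time: 10.4
position: [0.6081, -0.1828, 0.2629]
ee_rot: [[-0.998, -0.062, 0.017], [-0.062, 0.998, -0.002], [-0.017, -0.003, -1.0]]
ft_force: [19.0, 0.1, -3.9]
gripper_width: 0.0004
grasp_force: 9.3
```

Call:
{"op": "carry_out", "data": {"commands": [0,0,0,-0.4,0,0,1,0,0,0,-0.4,0,0,1,0,0,0,0,0,-0.9,1,0,0,0,0,0,-0.9,1,0,0,0,0,0,-0.9,0.2,0,0,0,0,0,-0.9,0.2]}}

```text
time: 11.0
position: [0.6288, -0.181, 0.3683]
ee_rot: [[-0.998, -0.063, -0.004], [-0.063, 0.998, 0.001], [0.004, 0.001, -1.0]]
ft_force: [-0.6, 0.4, -0.5]
gripper_width: 0.0112
grasp_force: 0.0
```

```bash
python3 - <<'E'
from h import *
c=snap('top');s=snap('side')
B=cv2.resize(s['color'][130:240,270:400,::-1],(520,440),interpolation=2)
cv2.imwrite('pics/k3.png',B)
E
python3 go.py 601.5 -69.5 380 93.9
```

```text
t 11.10 pos [ 629.9 -181.4  373. ] psi 93.63 w 18.8 F [-0.9 -0.4 -0.3]
wz -0.05  dx 0.69 dy 3.79 dz -0.23
```

View pics/k3.png

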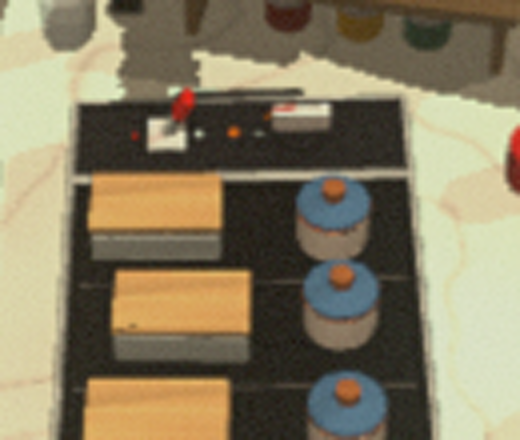

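Toggle now leans towards the robot (tip at (183,100)): off. Next, the tins.

Call:
{"op": "carry_out", "data": {"commands": [0,0,-0.05,0.23,0.95,0,0.2,0,0,0,0.23,0.95,0,0.2,0,0,0,0.22,0.95,0,0.2,0,0,0,0,0.93,0,0.2,0,0,0,0,0,0.7,0.2,0,0,0,0,0,0.7,0.2,0,0,0,0,0,0.7,0.2]}}

```text
time: 11.8
position: [0.6003, -0.0688, 0.3029]
ee_rot: [[-0.998, -0.069, -0.004], [-0.069, 0.998, 0.001], [0.004, 0.001, -1.0]]
ft_force: [-0.1, 0.8, -0.8]
gripper_width: 0.0733
grasp_force: 0.0
```

```bash
python3 go.py 602 -69.5 245 93.9
python3 - <<'E'
from h import *
s=snap('side');c=snap('top')
A=cv2.resize(s['color'][295:385,260:410,::-1],None,fx=5,fy=5,interpolation=2);cv2.imwrite('pics/b1.png',A)
for n,cc,box in(('t',c,(165,150,245,270)),):
  pass
E
```

```text
t 11.80 pos [600.3 -68.8 302.9] psi 93.95 w 73.3 F [-0.1  0.8 -0.8]
wz 0.01  dx -0.05 dy -0.03 dz 1.93
```

View pics/b1.png

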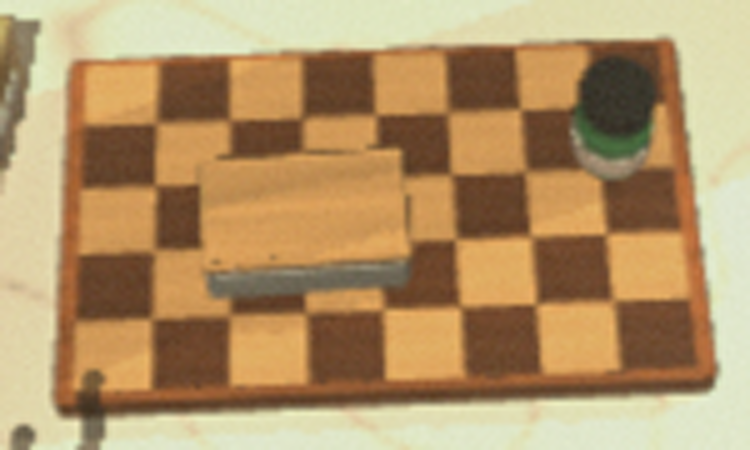

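Base tin lid corners in the crop: (200,163), (402,150), (410,260), (205,272).

Run:
```python
from h import *
s=snap('side')
P=np.array([onz(s,(x+.5)/5-.5+260,(y+.5)/5-.5+295,.067)[:2] for x,y in [(200,163),(402,150),(410,260),(205,272)]])*1000
d=P[0]-P[1]+P[3]-P[2];print(P.mean(0),np.degrees(np.arctan2(d[1],d[0])),np.linalg.norm(d)/2,np.linalg.norm(P[0]-P[3]))
```

```text
[521.88595862 415.55175927] 7.723860395782599 98.52253955901229 55.07264451101905
```

Call:
{"op": "carry_out", "data": {"commands": [0,0,0,-0.03,0,0.7,0.2,0,0,0,0,0,0.7,0.2,0,0,0,0,0,0.5,0.2,0,0,0,0,0,0,0.2,0,0,0,0,0,0,1,0,0,0,0,0,0,1,0,0,0,0,0,0,1,0,0,0,0,0,0,1], "newtons": 20}}

```text
time: 12.75
position: [0.6024, -0.0695, 0.2502]
ee_rot: [[-0.998, -0.068, 0.002], [-0.068, 0.998, -0.001], [-0.002, -0.001, -1.0]]
ft_force: [-0.9, -0.5, 2.3]
gripper_width: 0.0555
grasp_force: 20.0
```

```bash
python3 go.py 602 -69.5 400 93.9
```

```text
t 12.75 pos [602.4 -69.5 250.2] psi 93.91 w 55.5 F [-0.9 -0.5  2.3]
wz 0.00  dx 0.01 dy -0.00 dz -4.99
```

Call:
{"op": "carry_out", "data": {"commands": [0,0,0,0,0,-0.5,1,0,0,0,0,0,-0.9,1,0,0,0,0,0,-0.9,1,0,0,0,0,0,-0.9,1,0,0,0,0,0,-0.9,1,0,0,0,0,0,-0.9,1,0,0,-0.3,0,0,0,1,0,0,-0.29,0,0,0,1]}}

```text
time: 13.55
position: [0.6017, -0.0693, 0.3991]
ee_rot: [[-0.992, -0.129, 0.001], [-0.129, 0.992, -0.0], [-0.001, -0.0, -1.0]]
ft_force: [0.2, 0.3, -3.1]
gripper_width: 0.0561
grasp_force: 20.0
```

Call:
{"op": "carry_out", "data": {"commands": [0,0,0,0.03,0.5,0,1,0,0,0,0.04,0.9,0,1,0,0,0,0.04,0.9,0,1,0,0,0,0.04,0.9,0,1,0,0,0,0.04,0.9,0,1,0,0,0,0.04,0.9,0,1,0,0,0,0.04,0.9,0,1,0,0,0,0.04,0.9,0,1]}}

```text
time: 14.35
position: [0.5656, 0.1337, 0.3961]
ee_rot: [[-0.992, -0.127, -0.004], [-0.127, 0.992, -0.0], [0.004, 0.0, -1.0]]
ft_force: [-0.2, 0.1, -1.8]
gripper_width: 0.0557
grasp_force: 20.0
```

Call:
{"op": "carry_out", "data": {"commands": [0,0,0,0.04,0.9,0,1,0,0,0,0.04,0.9,0,1,0,0,0,0.04,0.9,0,1,0,0,0,0.04,0.9,0,1,0,0,0,0.04,0.9,0,1,0,0,0,0.04,0.9,0,1,0,0,0,0.04,0.9,0,1,0,0,0,0.04,0.9,0,1]}}

```text
time: 15.15
position: [0.5284, 0.3465, 0.3959]
ee_rot: [[-0.992, -0.127, -0.004], [-0.127, 0.992, -0.002], [0.004, -0.001, -1.0]]
ft_force: [0.3, -0.3, -2.9]
gripper_width: 0.0559
grasp_force: 20.0
```

Call:
{"op": "carry_out", "data": {"commands": [0,0,0,0.03,0.9,0,1,0,0,0,0.03,0.9,0,1,0,0,0,0,0.49,0,1,0,0,0,0,0,0.9,1,0,0,0,0,0,0.9,1,0,0,0,0,0,0.9,1,0,0,0,0,0,0,1]}}

```text
time: 15.85
position: [0.5174, 0.4118, 0.3108]
ee_rot: [[-0.992, -0.127, -0.01], [-0.127, 0.992, -0.007], [0.011, -0.006, -1.0]]
ft_force: [-0.8, -0.3, -2.6]
gripper_width: 0.0559
grasp_force: 20.0
```

```bash
python3 go.py 522 413 273 97.3
python3 - <<'E'
from h import *
s=snap('side');c=snap('top')
A=cv2.resize(c['color'][150:270,165:245,::-1],None,fx=4,fy=4,interpolation=2);B=cv2.resize(s['color'][270:390,260:375,::-1],None,fx=4,fy=4,interpolation=2);cv2.imwrite('pics/b2.png',cv2.resize(np.hstack([A,B]),None,fx=.98,fy=.98))
E
```

```text
t 15.85 pos [517.4 411.8 310.8] psi 97.30 w 55.9 F [-0.8 -0.3 -2.6]
wz -0.00  dx -0.16 dy 0.02 dz 1.26
```

View pics/b2.png

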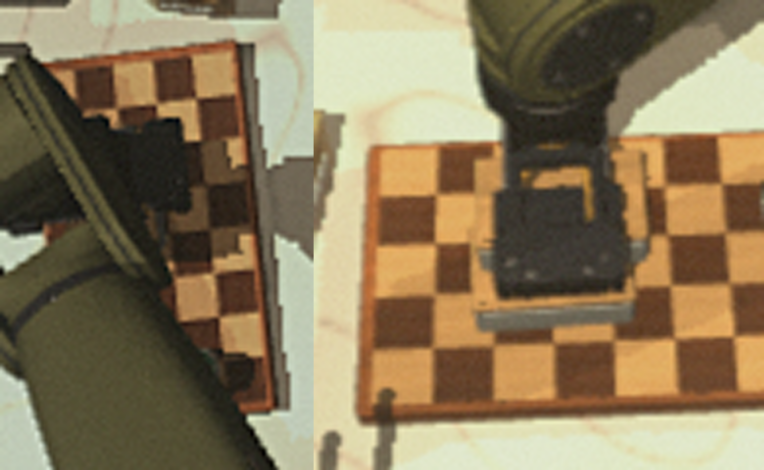

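The held tin is above the base tin (base lid edge at (475–635, 300) in the right crop); x needs +4 mm.

Call:
{"op": "carry_out", "data": {"commands": [0,0,0,-0.13,0.02,0.4,1,0,0,0,0,0,0.4,1,0,0,0,0,0,0.3,1,0,0,0,0,0,0,1,0,0,0,0,0,0,1]}}

```text
time: 16.45
position: [0.5231, 0.4138, 0.2843]
ee_rot: [[-0.992, -0.127, -0.001], [-0.127, 0.992, -0.0], [0.001, -0.0, -1.0]]
ft_force: [-0.1, 0.4, -2.0]
gripper_width: 0.0558
grasp_force: 20.0
```

```bash
python3 go.py 522 413 272 97.3
cat >> h.py <<'E'
def crop(c,box,f,k=4):
    x0,y0,x1,y1=box; cv2.imwrite('pics/'+f,cv2.resize(c['color'][y0:y1,x0:x1,::-1],None,fx=k,fy=k,interpolation=2))
E
```

```text
t 16.45 pos [523.1 413.8 284.3] psi 97.29 w 55.8 F [-0.1  0.4 -2. ]
wz -0.00  dx 0.04 dy -0.02 dz 0.41
```

Call:
{"op": "carry_out", "data": {"commands": [0,0,0,0.03,-0.02,0.2,1,0,0,0,0,0,0.15,1,0,0,0,0,0,0.1,1,0,0,0,0,0,0,1,0,0,0,0,0,0,1]}}

```text
time: 16.95
position: [0.5224, 0.4133, 0.2721]
ee_rot: [[-0.992, -0.127, 0.0], [-0.127, 0.992, 0.0], [-0.0, 0.0, -1.0]]
ft_force: [-2.6, -2.4, 4.2]
gripper_width: 0.0559
grasp_force: 20.0
```

Call:
{"op": "carry_out", "data": {"commands": [0,0,0,0,0,0,0.2,0,0,0,0,0,0,0.2,0,0,0,0,0,0,0.2,0,0,0,0,0,-0.3,0.2,0,0,0,0,0,-0.9,0.2,0,0,0,0,0,-0.9,0.2,0,0,0,0,0,-0.9,0.2,0,0,0,0,0,-0.9,0.2]}}

```text
time: 17.75
position: [0.5223, 0.4131, 0.3901]
ee_rot: [[-0.992, -0.127, 0.001], [-0.127, 0.992, 0.001], [-0.001, 0.0, -1.0]]
ft_force: [0.8, 0.4, 0.9]
gripper_width: 0.076
grasp_force: 0.0
```

```bash
python3 go.py 573 26.5 385 93.9
```

```text
t 17.75 pos [522.3 413.1 390.1] psi 97.29 w 76.0 F [0.8 0.4 0.9]
wz 0.59  dx -0.81 dy -12.97 dz 0.17
```

Call:
{"op": "carry_out", "data": {"commands": [0,0,0.59,0,0,0,0.2,0,0,0,-0.058,-0.92,0,0.2,0,0,0,-0.058,-0.93,0,0.2,0,0,0,-0.058,-0.93,0,0.2,0,0,0,-0.058,-0.93,0,0.2,0,0,0,-0.058,-0.93,0,0.2,0,0,0,-0.058,-0.93,0,0.2,0,0,0,-0.058,-0.93,0,0.2]}}

```text
time: 18.55
position: [0.5478, 0.2184, 0.3891]
ee_rot: [[-0.998, -0.068, 0.001], [-0.068, 0.998, 0.0], [-0.001, 0.0, -1.0]]
ft_force: [0.3, -0.5, -0.0]
gripper_width: 0.0762
grasp_force: 0.0
```

Call:
{"op": "carry_out", "data": {"commands": [0,0,0,-0.058,-0.93,0,0.2,0,0,0,-0.058,-0.93,0,0.2,0,0,0,-0.058,-0.93,0,0.2,0,0,0,-0.058,-0.93,0,0.2,0,0,0,-0.058,-0.93,0,0.2,0,0,0,-0.058,-0.92,0,0.2,0,0,0,-0.058,-0.91,0,0.2]}}

```text
time: 19.25
position: [0.5732, 0.0252, 0.3891]
ee_rot: [[-0.998, -0.068, 0.001], [-0.068, 0.998, -0.0], [-0.001, -0.0, -1.0]]
ft_force: [0.2, -0.1, -0.4]
gripper_width: 0.0763
grasp_force: 0.0
```

Call:
{"op": "carry_out", "data": {"commands": [0,0,0,0,0,0.7,0.2,0,0,0,0,0,0.7,0.2,0,0,0,0,0,0.7,0.2,0,0,0,0,0,0.6,0.2,0,0,0,0,0,0,0.2,0,0,0,0,0,0,0.2]}}

```text
time: 19.85
position: [0.5734, 0.0264, 0.3079]
ee_rot: [[-0.998, -0.068, 0.0], [-0.068, 0.998, -0.0], [-0.0, -0.0, -1.0]]
ft_force: [-0.5, -0.5, -0.3]
gripper_width: 0.0761
grasp_force: 0.0
```

```bash
python3 go.py 573 26.5 250 93.9
python3 - <<'E'
from meas import *
s=snap('side');c=snap('top')
print('pots',*rects(c,(95,60,40),(125,255,255),60,.093,(240,195,365,260)),sep='\n')
A=cv2.resize(c['color'][165:245,165:245,::-1],None,fx=5,fy=5,interpolation=2);B=cv2.resize(s['color'][305:385,285:365,::-1],None,fx=5,fy=5,interpolation=2);cv2.imwrite('pics/b3.png',np.hstack([A,B]))
E
```

```text
t 19.85 pos [573.4  26.4 307.9] psi 93.91 w 76.1 F [-0.5 -0.5 -0.3]
wz 0.00  dx 0.01 dy 0.01 dz 1.93
pots
(array([465.8584, -76.553 ]), array([48.12  , 48.1633]), 89.34750366210938, (338, 206, 16, 16))
```

View pics/b3.png

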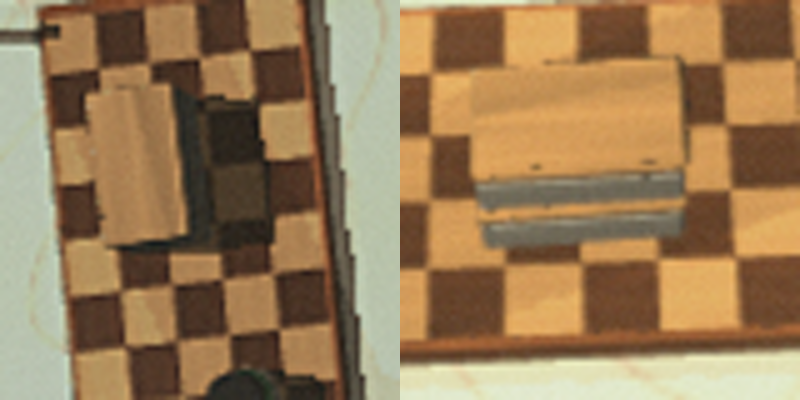

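Tin stack at left crop (138,165) sits squarely; in the side crop the two steel faces line up ((477–683, 185) above (483–683, 225)).

Run:
```python
from h import *
s=snap('side')
a=np.radians(7.3);X=np.array([np.cos(a),np.sin(a),0]);Y=np.array([-X[1],X[0],0]);b=np.array([.5224,.4132,0])
for l in(.05,-.05):
  for z in(.059,.101): 
    q=proj(s,b+X*l+Y*.028+[0,0,z]); print(l,z,(q-[285,305]+.5)*5-.5)
```

```text
0.05 0.059 [ 76.92767822 224.20213468]
0.05 0.101 [ 71.44249152 188.52146982]
-0.05 0.059 [285.38698253 212.70763251]
-0.05 0.101 [285.90182822 176.79113674]
```

Call:
{"op": "carry_out", "data": {"commands": [0,0,0,0,0,0.7,0.2,0,0,0,0,0,0.7,0.2,0,0,0,0,0,0.5,0.2,0,0,0,0,0,0,0.2,0,0,0,0,0,0,1,0,0,0,0,0,0,1,0,0,0,0,0,0,1,0,0,0,0,0,0,1]}}

```text
time: 20.8
position: [0.5737, 0.0263, 0.2516]
ee_rot: [[-0.998, -0.068, 0.002], [-0.068, 0.998, -0.0], [-0.002, -0.0, -1.0]]
ft_force: [-0.5, 1.3, 2.6]
gripper_width: 0.0562
grasp_force: 19.9
```

```bash
python3 go.py 522.2 413 400 97.3
```

```text
t 20.80 pos [573.7  26.3 251.6] psi 93.91 w 56.2 F [-0.5  1.3  2.6]
wz -0.59  dx 0.07 dy 13.00 dz -4.95
```

Run:
```python
from h import *
s=snap('side');c=snap('top')
def f(c,pts,off,z):
    P=np.array([onz(c,(x+.5)/5-.5+off[0],(y+.5)/5-.5+off[1],z)[:2] for x,y in pts])*1000
    d=(P[0]-P[3])+(P[1]-P[2]); d2=(P[0]-P[1])+(P[3]-P[2]); print(P.mean(0).round(1),np.degrees([np.arctan2(d[1],d[0]),np.arctan2(d2[1],d2[0])]).round(1),np.linalg.norm(d)/2,np.linalg.norm(d2)/2)
f(c,[(88,95),(175,83),(190,235),(108,247)],(165,165),.109)
f(s,[(72,72),(282,58),(286,168),(75,180)],(285,305),.109)
```

```text
[519.9 409.7] [ 7.2 97.7] 97.8595683440363 54.08594061405293
[521.1 413.2] [-83.    7.8] 54.27241254625752 99.23072715862938
```

Call:
{"op": "carry_out", "data": {"commands": [0,0,0,0,0,-0.5,1,0,0,0,0,0,-0.9,1,0,0,0,0,0,-0.9,1,0,0,0,0,0,-0.9,1,0,0,0,0,0,-0.9,1,0,0,0,0,0,-0.9,1,0,0,-0.3,0,0,0,1,0,0,-0.29,0,0,0,1]}}

```text
time: 21.7
position: [0.573, 0.0264, 0.4003]
ee_rot: [[-0.992, -0.129, 0.0], [-0.129, 0.992, 0.0], [-0.0, -0.0, -1.0]]
ft_force: [-0.5, -0.1, -2.3]
gripper_width: 0.0563
grasp_force: 19.9
```

Call:
{"op": "carry_out", "data": {"commands": [0,0,0,0,0.7,0,1,0,0,0,0.01,0.9,0,1,0,0,0,0.01,0.9,0,1,0,0,0,0.01,0.9,0,1,0,0,0,0.01,0.9,0,1,0,0,0,0.01,0.9,0,1,0,0,0,0.01,0.9,0,1,0,0,0,0.01,0.9,0,1]}}

```text
time: 22.5
position: [0.5436, 0.2353, 0.397]
ee_rot: [[-0.992, -0.128, -0.005], [-0.128, 0.992, -0.002], [0.005, -0.001, -1.0]]
ft_force: [-0.5, -0.5, -1.7]
gripper_width: 0.0563
grasp_force: 19.9
```

Call:
{"op": "carry_out", "data": {"commands": [0,0,0,0,0.9,0,1,0,0,0,0,0.9,0,1,0,0,0,0,0.9,0,1,0,0,0,0,0.9,0,1,0,0,0,0,0.9,0,1,0,0,0,0,0.9,0,1,0,0,0,0,0.6,0,1,0,0,0,0,0,0,1]}}

```text
time: 23.3
position: [0.5208, 0.4145, 0.3978]
ee_rot: [[-0.992, -0.13, -0.003], [-0.13, 0.992, -0.002], [0.003, -0.001, -1.0]]
ft_force: [0.4, -0.6, -2.0]
gripper_width: 0.0558
grasp_force: 19.9
```

```bash
python3 go.py 522.2 413 320 97.3
```

```text
t 23.30 pos [520.8 414.5 397.8] psi 97.46 w 55.8 F [ 0.4 -0.6 -2. ]
wz 0.03  dx -0.04 dy -0.05 dz 2.59
```

Call:
{"op": "carry_out", "data": {"commands": [0,0,0.03,-0.05,-0.02,0.6,1,0,0,0,0,0,0.6,1,0,0,0,0,0,0.6,1,0,0,0,0,0,0.4,1,0,0,0,0,0,0.2,1,0,0,0,0,0,0.1,1,0,0,0,0,0,0,1,0,0,0,0,0,0,1]}}

```text
time: 24.1
position: [0.5235, 0.4127, 0.3263]
ee_rot: [[-0.992, -0.124, 0.001], [-0.124, 0.992, 0.001], [-0.002, 0.001, -1.0]]
ft_force: [-0.1, -0.4, -0.5]
gripper_width: 0.0562
grasp_force: 19.9
```

```bash
python3 go.py 522.8 414.2 315.6 97.3
```

```text
t 24.10 pos [523.5 412.7 326.3] psi 97.12 w 56.2 F [-0.1 -0.4 -0.5]
wz -0.03  dx 0.02 dy 0.05 dz 0.36
```

Call:
{"op": "carry_out", "data": {"commands": [0,0,-0.03,0.01,0.05,0.1,1,0,0,0,0,0,0.1,1,0,0,0,0,0,0.1,1,0,0,0,0,0,0.08,1,0,0,0,0,0,0,1,0,0,0,0,0,0,1]}}

```text
time: 24.7
position: [0.5228, 0.4141, 0.3156]
ee_rot: [[-0.992, -0.127, 0.0], [-0.127, 0.992, 0.0], [-0.0, 0.0, -1.0]]
ft_force: [-3.1, -1.4, 5.1]
gripper_width: 0.0558
grasp_force: 20.0
```

Call:
{"op": "carry_out", "data": {"commands": [0,0,0,0,0,0,0.2,0,0,0,0,0,0,0.2,0,0,0,0,0,0,0.2,0,0,0,0,0,-0.3,0.2,0,0,0,0,0,-0.8,0.2,0,0,0,0,0,-0.8,0.2,0,0,0,0,0,-0.8,0.2,0,0,0.59,0,0,0,0.2]}}

```text
time: 25.5
position: [0.5235, 0.4144, 0.4008]
ee_rot: [[-0.998, -0.067, 0.007], [-0.067, 0.998, 0.005], [-0.007, 0.004, -1.0]]
ft_force: [-0.0, 0.0, 0.9]
gripper_width: 0.0763
grasp_force: 0.0
```

Call:
{"op": "carry_out", "data": {"commands": [0,0,0,-0.125,-0.9,0,0.2,0,0,0,-0.125,-0.97,0,0.2,0,0,0,-0.125,-0.97,0,0.2,0,0,0,-0.125,-0.98,0,0.2,0,0,0,-0.125,-0.98,0,0.2,0,0,0,-0.125,-0.98,0,0.2,0,0,0,-0.125,-0.98,0,0.2,0,0,0,-0.125,-0.98,0,0.2]}}

```text
time: 26.3
position: [0.5686, 0.1831, 0.3956]
ee_rot: [[-0.998, -0.068, 0.001], [-0.068, 0.998, 0.0], [-0.001, 0.0, -1.0]]
ft_force: [0.3, 0.0, -0.1]
gripper_width: 0.0762
grasp_force: 0.0
```

Call:
{"op": "carry_out", "data": {"commands": [0,0,0,-0.125,-0.98,0,0.2,0,0,0,-0.125,-0.98,0,0.2,0,0,0,0,0,0.8,0.2,0,0,0,0,0,0.8,0.2,0,0,0,0,0,0.8,0.2,0,0,0,0,0,0,0.2,0,0,0,0,0,0,0.2]}}

```text
time: 27.0
position: [0.5801, 0.1262, 0.3233]
ee_rot: [[-0.998, -0.068, -0.0], [-0.068, 0.998, -0.0], [0.0, -0.0, -1.0]]
ft_force: [1.5, -0.2, 0.0]
gripper_width: 0.076
grasp_force: 0.0
```

```bash
python3 go.py 580 125.5 249 93.9
```

```text
t 27.00 pos [580.1 126.2 323.3] psi 93.91 w 76.0 F [ 1.5 -0.2  0. ]
wz 0.00  dx 0.00 dy -0.02 dz 2.48
```

Call:
{"op": "carry_out", "data": {"commands": [0,0,0,0,-0.02,0.8,0.2,0,0,0,0,0,0.8,0.2,0,0,0,0,0,0.6,0.2,0,0,0,0,0,0.22,0.2,0,0,0,0,0,0,1,0,0,0,0,0,0,1,0,0,0,0,0,0,1,0,0,0,0,0,0,1]}}

```text
time: 27.8
position: [0.5807, 0.1257, 0.2522]
ee_rot: [[-0.998, -0.068, 0.003], [-0.068, 0.998, 0.0], [-0.003, 0.0, -1.0]]
ft_force: [-1.0, -0.2, 3.2]
gripper_width: 0.0558
grasp_force: 20.0
```

Call:
{"op": "carry_out", "data": {"commands": [0,0,0,0,0,0,1]}}

```text
time: 27.9
position: [0.5807, 0.1258, 0.2522]
ee_rot: [[-0.998, -0.068, 0.003], [-0.068, 0.998, 0.001], [-0.003, 0.0, -1.0]]
ft_force: [-0.3, 0.2, 5.9]
gripper_width: 0.0559
grasp_force: 20.0
```

```bash
python3 go.py 522.8 414.2 420 97.3;  python3 - <<'E'
from meas import *
c=snap('top')
P=[(lambda q:q)(r) for r in rects(c,(95,60,40),(125,255,255),60,.093,(240,195,365,260))];print(*P,sep='\n')
A=cv2.resize(c['color'][165:245,165:245,::-1],None,fx=5,fy=5,interpolation=2);s=snap('side');B=cv2.resize(s['color'][305:385,285:365,::-1],None,fx=5,fy=5,interpolation=2);cv2.imwrite('pics/b4.png',np.hstack([A,B]))
E
```

```text
t 27.90 pos [580.7 125.8 252.2] psi 93.91 w 55.9 F [-0.3  0.2  5.9]
wz -0.59  dx 0.69 dy 9.78 dz -5.59
(array([454.7175,   8.1971]), array([50.1622, 51.5961]), 26.05017852783203, (311, 209, 17, 17))
(array([465.8584, -76.553 ]), array([48.12  , 48.1633]), 89.34750366210938, (338, 206, 16, 16))
```

View pics/b4.png

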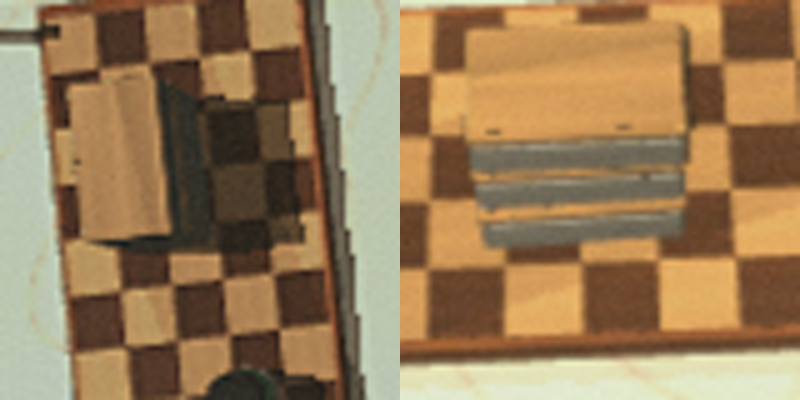

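Column of three is aligned (side crop x 467–687); now the last tin.

Call:
{"op": "carry_out", "data": {"commands": [0,0,0,0,0,-0.5,1,0,0,0,0,0,-0.9,1,0,0,0,0,0,-0.9,1,0,0,0,0,0,-0.9,1,0,0,0,0,0,-0.9,1,0,0,0,0,0,-0.9,1,0,0,-0.3,0,0,-0.6,1,0,0,-0.29,0,0,0,1]}}

```text
time: 28.8
position: [0.5803, 0.1256, 0.4222]
ee_rot: [[-0.992, -0.128, 0.006], [-0.128, 0.992, 0.001], [-0.006, -0.0, -1.0]]
ft_force: [-0.0, -0.1, -1.7]
gripper_width: 0.056
grasp_force: 20.0
```

Call:
{"op": "carry_out", "data": {"commands": [0,0,0,0.07,0.6,0,1,0,0,0,0.06,0.9,0,1,0,0,0,0.06,0.9,0,1,0,0,0,0.06,0.9,0,1,0,0,0,0.06,0.9,0,1,0,0,0,0.06,0.9,0,1,0,0,0,0.06,0.9,0,1,0,0,0,0.06,0.9,0,1]}}

```text
time: 29.6
position: [0.5384, 0.3299, 0.416]
ee_rot: [[-0.992, -0.127, -0.003], [-0.127, 0.992, -0.002], [0.003, -0.001, -1.0]]
ft_force: [0.1, 0.3, -1.7]
gripper_width: 0.0561
grasp_force: 20.0
```

Call:
{"op": "carry_out", "data": {"commands": [0,0,0,0.06,0.9,0,1,0,0,0,0.06,0.9,0,1,0,0,0,0.05,0.7,0,1,0,0,0,0.04,0.38,0,1,0,0,0,0,0,0,1,0,0,0,0,0,0,1,0,0,0,0,0,0,1]}}

```text
time: 30.3
position: [0.5223, 0.413, 0.4179]
ee_rot: [[-0.992, -0.126, -0.0], [-0.126, 0.992, -0.001], [0.0, -0.001, -1.0]]
ft_force: [0.4, -0.8, -2.2]
gripper_width: 0.0558
grasp_force: 20.0
```

```bash
python3 go.py 522.8 414.2 358 97.3
```

```text
t 30.30 pos [522.3 413.  417.9] psi 97.23 w 55.8 F [ 0.4 -0.8 -2.2]
wz -0.01  dx -0.02 dy 0.04 dz 2.00
```

Call:
{"op": "carry_out", "data": {"commands": [0,0,-0.01,-0.02,0.04,0.6,1,0,0,0,0,0,0.5,1,0,0,0,0,0,0.3,1,0,0,0,0,0,0.2,1,0,0,0,0,0,0.1,1,0,0,0,0,0,0,1,0,0,0,0,0,0,1]}}

```text
time: 31.0
position: [0.5225, 0.4154, 0.3679]
ee_rot: [[-0.992, -0.128, 0.001], [-0.128, 0.992, 0.001], [-0.001, 0.0, -1.0]]
ft_force: [-0.3, -0.1, -2.6]
gripper_width: 0.0557
grasp_force: 20.0
```

```bash
python3 go.py 522.8 414.2 358 97.3
```

```text
t 31.00 pos [522.5 415.4 367.9] psi 97.35 w 55.7 F [-0.3 -0.1 -2.6]
wz 0.01  dx -0.00 dy -0.04 dz 0.33
```

Call:
{"op": "carry_out", "data": {"commands": [0,0,0,0,-0.03,0.1,1,0,0,0,0,0,0.1,1,0,0,0,0,0,0.1,1,0,0,0,0,0,0.04,1,0,0,0,0,0,0,1,0,0,0,0,0,0,1]}}

```text
time: 31.6
position: [0.5226, 0.4144, 0.3581]
ee_rot: [[-0.992, -0.128, 0.001], [-0.128, 0.992, 0.0], [-0.001, 0.0, -1.0]]
ft_force: [-2.5, -1.3, 3.5]
gripper_width: 0.0559
grasp_force: 20.0
```

Call:
{"op": "carry_out", "data": {"commands": [0,0,0,0,0,0,0.2,0,0,0,0,0,0,0.2,0,0,0,0,0,0,0.2,0,0,0,0,0,-0.3,0.2,0,0,0,0,0,-0.8,0.2,0,0,0,0,0,-0.8,0.2,0,0,0.81,0,0,0,0.2,0,0,0.81,0,0,0,0.2]}}

```text
time: 32.4
position: [0.5227, 0.4145, 0.4165]
ee_rot: [[-0.999, 0.037, 0.003], [0.037, 0.999, 0.002], [-0.003, 0.002, -1.0]]
ft_force: [-0.3, 1.6, -0.8]
gripper_width: 0.0759
grasp_force: 0.0
```

Call:
{"op": "carry_out", "data": {"commands": [0,0,0.82,0,0,0,0.2,0,0,0,0.12,-0.9,0,0.2,0,0,0,0.12,-0.94,0,0.2,0,0,0,0.12,-0.94,0,0.2,0,0,0,0.12,-0.94,0,0.2,0,0,0,0.12,-0.94,0,0.2,0,0,0,0.12,-0.94,0,0.2,0,0,0,0.12,-0.94,0,0.2]}}

```text
time: 33.2
position: [0.4744, 0.2214, 0.4148]
ee_rot: [[-0.993, 0.115, 0.001], [0.115, 0.993, 0.0], [-0.001, 0.0, -1.0]]
ft_force: [1.0, -0.3, -0.1]
gripper_width: 0.0762
grasp_force: 0.0
```

Call:
{"op": "carry_out", "data": {"commands": [0,0,0,0.12,-0.94,0,0.2,0,0,0,0.12,-0.94,0,0.2,0,0,0,0.12,-0.94,0,0.2,0,0,0,0.11,-0.96,0,0.2,0,0,0,0,0,0,0.2,0,0,0,0,0,0,0.2]}}

```text
time: 33.8
position: [0.4477, 0.1111, 0.4148]
ee_rot: [[-0.993, 0.117, 0.001], [0.117, 0.993, 0.001], [-0.001, 0.001, -1.0]]
ft_force: [0.2, 0.4, -0.4]
gripper_width: 0.0761
grasp_force: 0.0
```

```bash
python3 - <<'E'
from meas import *
c=snap('top');s=snap('side')
print(*rects(c,(95,60,40),(125,255,255),60,.093,(240,150,480,265)),sep='\n')
print('side',*rects(s,(95,60,40),(125,255,255),60,.093,(280,80,390,270)),sep='\n')
A=cv2.resize(c['color'][165:245,165:245,::-1],None,fx=5,fy=5,interpolation=2);B=cv2.resize(s['color'][305:385,285:365,::-1],None,fx=5,fy=5,interpolation=2);cv2.imwrite('pics/b5.png',np.hstack([A,B]))
E
python3 go.py 447.5 111.3 300 83.3
```

```text
(array([455.3079,   2.1035]), array([38.461 , 51.2782]), 89.51432800292969, (315, 209, 13, 17))
(array([466.8202, -76.8727]), array([50.6452, 48.7699]), 71.0600814819336, (338, 205, 16, 17))
side
(array([464.9181,  91.8953]), array([50.6434, 48.7433]), 2.1909327507019043, (342, 217, 19, 15))
t 33.90 pos [447.9 111.9 414.5] psi 83.40 w 76.0 F [0.1 0.3 0.7]
wz 0.02  dx 0.01 dy -0.02 dz 3.82
```

View pics/b5.png

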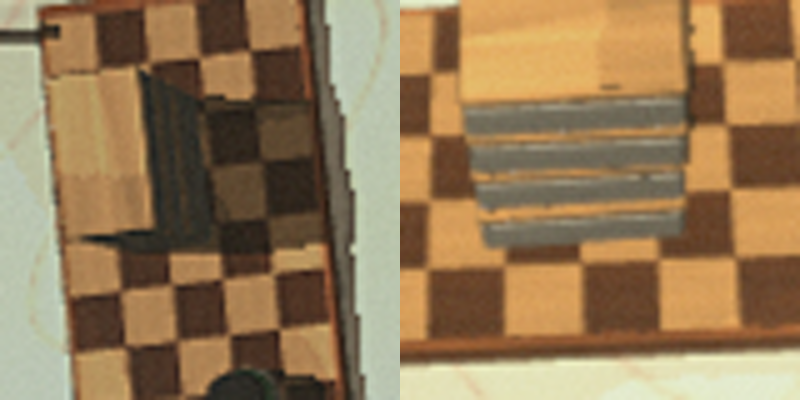

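The four-tin column is square and level in both crops. Side view suggests the nearest pot was knocked, so I'll step aside and re-measure.

Call:
{"op": "carry_out", "data": {"commands": [0,0,0,0,0.98,0,0.2,0,0,0,0,0.98,0,0.2,0,0,0,0,0.98,0,0.2,0,0,0,0,0.98,0,0.2,0,0,0,0,0.98,0,0.2,0,0,0,0,0.98,0,0.2,0,0,0,0,0,0,0.2]}}

```text
time: 34.6
position: [0.4679, 0.2901, 0.4137]
ee_rot: [[-0.994, 0.111, -0.001], [0.111, 0.994, 0.001], [0.001, 0.001, -1.0]]
ft_force: [0.0, -0.5, 0.5]
gripper_width: 0.076
grasp_force: 0.0
```

```bash
cat > pots.py <<'E'
from meas import *
import sys
z=float(sys.argv[1]) if len(sys.argv)>1 else .093
c=snap('top');s=snap('side')
for n,k,b in(('top',c,(240,150,480,265)),('side',s,(280,80,420,270))):
    for r in rects(k,(95,60,40),(125,255,255),40,z,b): print(n,r[0].round(1),r[1].round(0),r[3])
E
python3 pots.py; python3 go.py 463 92 400 83.3
```

```text
top [456.1   6.1] [48. 50.] (312, 209, 17, 17)
top [460.8  86.9] [48. 48.] (287, 208, 16, 16)
top [467.4 -78.2] [51. 51.] (338, 205, 17, 17)
t 34.70 pos [467.9 287.7 413.6] psi 83.51 w 75.8 F [-0.3  0.2  0.1]
wz 0.04  dx -0.60 dy -6.50 dz 0.45
```

Call:
{"op": "carry_out", "data": {"commands": [0,0,0.04,-0.08,-0.94,0,0.25,0,0,0,-0.08,-0.94,0,0.25,0,0,0,-0.08,-0.94,0,0.25,0,0,0,-0.08,-0.94,0,0.25,0,0,0,-0.08,-0.94,0,0.25,0,0,0,-0.08,-0.94,0,0.25,0,0,0,-0.08,-0.94,0,0.25,0,0,0,0,0,0.5,0.25]}}

```text
time: 35.5
position: [0.4615, 0.086, 0.4011]
ee_rot: [[-0.992, 0.124, 0.005], [0.124, 0.992, -0.001], [-0.005, -0.0, -1.0]]
ft_force: [0.5, -0.3, 0.4]
gripper_width: 0.0712
grasp_force: 0.0
```

Call:
{"op": "carry_out", "data": {"commands": [0,0,0,0,0,0.9,0.25,0,0,0,0,0,0.9,0.25,0,0,0,0,0,0.9,0.25,0,0,0,0,0,0,0.25,0,0,0,0,0,0,0.25]}}

```text
time: 36.0
position: [0.461, 0.0888, 0.3177]
ee_rot: [[-0.993, 0.119, -0.001], [0.119, 0.993, -0.0], [0.001, -0.0, -1.0]]
ft_force: [0.7, 0.1, 0.3]
gripper_width: 0.0713
grasp_force: 0.0
```

```bash
python3 go.py 462 88.5 247 83.3
```

```text
t 36.00 pos [461.   88.8 317.7] psi 83.14 w 71.3 F [0.7 0.1 0.3]
wz -0.03  dx -0.03 dy -0.00 dz 2.36
```

Call:
{"op": "carry_out", "data": {"commands": [0,0,-0.03,-0.03,0,0.8,0.25,0,0,0,0,0,0.8,0.25,0,0,0,0,0,0.6,0.25,0,0,0,0,0,0.1,0.25,0,0,0,0,0,0,1,0,0,0,0,0,0,1,0,0,0,0,0,0,1,0,0,0,0,0,0,1]}}

```text
time: 36.8
position: [0.463, 0.0886, 0.251]
ee_rot: [[-0.993, 0.116, 0.003], [0.116, 0.993, 0.0], [-0.003, 0.001, -1.0]]
ft_force: [-0.6, 0.4, 5.7]
gripper_width: 0.056
grasp_force: 20.0
```

Call:
{"op": "carry_out", "data": {"commands": [0,0,0,0,0,0,1]}}

```text
time: 36.9
position: [0.463, 0.0886, 0.251]
ee_rot: [[-0.993, 0.116, 0.003], [0.116, 0.993, 0.0], [-0.003, 0.001, -1.0]]
ft_force: [-0.8, 0.3, 6.4]
gripper_width: 0.0555
grasp_force: 20.0
```

```bash
python3 go.py 527 -401.2 390 83.3
```

```text
t 36.90 pos [463.   88.6 251. ] psi 83.31 w 55.5 F [-0.8  0.3  6.4]
wz 0.00  dx -4.02 dy -15.97 dz -4.63
```

Call:
{"op": "carry_out", "data": {"commands": [0,0,0,0,0,-0.6,1,0,0,0,0,0,-0.8,1,0,0,0,0,0,-0.8,1,0,0,0,0,0,-0.8,1,0,0,0,0,0,-0.8,1,0,0,0,0,0,-0.8,1,0,0,0,-0.12,-0.47,0,1,0,0,0,-0.24,-0.94,0,1]}}

```text
time: 37.7
position: [0.4678, 0.0457, 0.3878]
ee_rot: [[-0.994, 0.114, 0.001], [0.114, 0.994, 0.001], [-0.001, 0.001, -1.0]]
ft_force: [0.5, -0.4, -3.1]
gripper_width: 0.0556
grasp_force: 20.0
```

Call:
{"op": "carry_out", "data": {"commands": [0,0,0,-0.24,-0.94,0,1,0,0,0,-0.24,-0.94,0,1,0,0,0,-0.24,-0.94,0,1,0,0,0,-0.24,-0.94,0,1,0,0,0,-0.24,-0.94,0,1,0,0,0,-0.24,-0.94,0,1,0,0,0,-0.24,-0.94,0,1,0,0,0,-0.24,-0.94,0,1]}}

```text
time: 38.5
position: [0.4986, -0.1867, 0.3863]
ee_rot: [[-0.993, 0.117, -0.001], [0.117, 0.993, 0.001], [0.001, 0.001, -1.0]]
ft_force: [0.3, -0.2, -2.6]
gripper_width: 0.0552
grasp_force: 20.0
```

Call:
{"op": "carry_out", "data": {"commands": [0,0,0,-0.24,-0.94,0,1,0,0,0,-0.24,-0.94,0,1,0,0,0,-0.24,-0.94,0,1,0,0,0,-0.24,-0.94,0,1,0,0,0,-0.24,-0.94,0,1,0,0,0,-0.24,-0.94,0,1,0,0,0,-0.24,-0.94,0,1,0,0,0,-0.06,-0.46,0,1]}}

```text
time: 39.3
position: [0.5259, -0.4032, 0.3859]
ee_rot: [[-0.993, 0.118, -0.001], [0.118, 0.993, 0.001], [0.001, 0.001, -1.0]]
ft_force: [0.3, 1.2, -2.3]
gripper_width: 0.0559
grasp_force: 20.0
```

Call:
{"op": "carry_out", "data": {"commands": [0,0,0,0,0,0.7,1,0,0,0,0,0,0.7,1,0,0,0,0,0,0.7,1,0,0,0,0,0,0.5,1,0,0,0,0,0,0.3,1,0,0,0,0,0,0,1,0,0,0,0,0,0,1]}}

```text
time: 40.0
position: [0.5264, -0.4015, 0.3008]
ee_rot: [[-0.993, 0.116, 0.001], [0.116, 0.993, -0.001], [-0.001, -0.001, -1.0]]
ft_force: [-0.4, 0.3, -2.2]
gripper_width: 0.0555
grasp_force: 20.0
```

```bash
python3 go.py 527 -401.2 281 83.3; python3 pots.py
```

```text
t 40.00 pos [ 526.4 -401.5  300.8] psi 83.31 w 55.5 F [-0.4  0.3 -2.2]
wz 0.00  dx -0.02 dy 0.01 dz 0.66
top [455.3   6.9] [54. 51.] (311, 209, 18, 17)
top [467.4 -78.2] [51. 51.] (338, 205, 17, 17)
side [457.4   9.6] [52. 49.] (346, 195, 19, 14)
side [468.4 -71.7] [52. 45.] (344, 175, 18, 12)
```

Call:
{"op": "carry_out", "data": {"commands": [0,0,0,0,0,0.25,1,0,0,0,0,0,0.2,1,0,0,0,0,0,0.13,1,0,0,0,0,0,0.05,1,0,0,0,0,0,0,1,0,0,0,0,0,0,1]}}

```text
time: 40.7
position: [0.5261, -0.4014, 0.2811]
ee_rot: [[-0.993, 0.117, 0.0], [0.117, 0.993, -0.0], [-0.0, -0.0, -1.0]]
ft_force: [-0.2, 0.2, -2.9]
gripper_width: 0.056
grasp_force: 20.0
```

```bash
python3 go.py 527 -401.2 280.5 83.3
```

```text
t 40.70 pos [ 526.1 -401.4  281.1] psi 83.31 w 56.0 F [-0.2  0.2 -2.9]
wz 0.00  dx -0.03 dy 0.01 dz 0.02
```

Call:
{"op": "carry_out", "data": {"commands": [0,0,0,-0.02,0,0.04,1,0,0,0,0,0,0.02,1,0,0,0,0,0,0,1,0,0,0,0,0,0,0.25,0,0,0,0,0,0,0.25,0,0,0,0,0,0,0.25,0,0,0,0,0,-0.3,0.25,0,0,0,0,0,-0.8,0.25]}}

```text
time: 41.5
position: [0.5261, -0.4009, 0.31]
ee_rot: [[-0.993, 0.117, -0.004], [0.117, 0.993, 0.004], [0.004, 0.003, -1.0]]
ft_force: [0.3, -0.2, 0.5]
gripper_width: 0.0718
grasp_force: 0.0
```

Call:
{"op": "carry_out", "data": {"commands": [0,0,0,0,0,-0.8,0.25,0,0,0,0,0,-0.8,0.25,0,0,0,0,0,-0.8,0.25,0,0,0,0,0,0,0.25,0,0,0,0.26,0.88,0,0.25,0,0,0,0.26,0.88,0,0.25,0,0,0,0.26,0.88,0,0.25,0,0,0,0.26,0.88,0,0.25]}}

```text
time: 42.3
position: [0.5076, -0.2919, 0.3829]
ee_rot: [[-0.993, 0.117, -0.001], [0.117, 0.993, 0.001], [0.001, 0.001, -1.0]]
ft_force: [-0.1, 0.5, 0.3]
gripper_width: 0.0712
grasp_force: 0.0
```

Call:
{"op": "carry_out", "data": {"commands": [0,0,0,0.27,0.88,0,0.25,0,0,0,0.27,0.88,0,0.25,0,0,0,0.27,0.88,0,0.25,0,0,0,0.27,0.88,0,0.25,0,0,0,0.27,0.88,0,0.25,0,0,0,0.27,0.88,0,0.25,0,0,0,0.27,0.88,0,0.25,0,0,0,0.26,0.85,0,0.25]}}

```text
time: 43.1
position: [0.4679, -0.0754, 0.3831]
ee_rot: [[-0.993, 0.117, -0.001], [0.117, 0.993, 0.001], [0.001, 0.0, -1.0]]
ft_force: [-0.4, 0.5, -0.0]
gripper_width: 0.0719
grasp_force: 0.0
```

Call:
{"op": "carry_out", "data": {"commands": [0,0,0,0,0,0.7,0.25,0,0,0,0,0,0.7,0.25,0,0,0,0,0,0,0.25,0,0,0,0,0,0,0.25]}}

```text
time: 43.5
position: [0.4683, -0.0765, 0.3416]
ee_rot: [[-0.993, 0.117, -0.002], [0.117, 0.993, 0.0], [0.002, 0.0, -1.0]]
ft_force: [0.9, 0.0, 0.2]
gripper_width: 0.0712
grasp_force: 0.0
```

```bash
python3 go.py 467.8 -76.5 247 83.3; python3 pots.py;python3 pots.py .123
```

```text
t 43.50 pos [468.3 -76.5 341.6] psi 83.31 w 71.2 F [0.9 0.  0.2]
wz 0.00  dx 0.02 dy -0.00 dz 3.15
top [450.9  12.8] [54. 38.] (311, 209, 16, 17)
top [ 527.5 -408.9] [49. 48.] (441, 186, 16, 16)
side [457.4   9.6] [52. 49.] (346, 195, 19, 14)
side [464.2 -68.4] [49. 39.] (345, 175, 17, 12)
top [449.6  12.7] [53. 37.] (311, 209, 16, 17)
top [ 524.8 -401.3] [48. 48.] (441, 186, 16, 16)
side [457.1  34.1] [51. 48.] (346, 195, 19, 14)
side [464.8 -41.4] [49. 40.] (345, 175, 17, 12)
```

Call:
{"op": "carry_out", "data": {"commands": [0,0,0,0,0,0.8,0.25,0,0,0,0,0,0.8,0.25,0,0,0,0,0,0.8,0.25,0,0,0,0,0,0.6,0.25,0,0,0,0,0,0.1,0.25,0,0,0,0,0,0,0.25,0,0,0,0,0,0,1,0,0,0,0,0,0,1]}}

```text
time: 44.5
position: [0.4691, -0.0768, 0.251]
ee_rot: [[-0.993, 0.117, 0.003], [0.117, 0.993, -0.001], [-0.003, -0.0, -1.0]]
ft_force: [-0.1, -1.3, 0.4]
gripper_width: 0.0603
grasp_force: 0.0
```

Call:
{"op": "carry_out", "data": {"commands": [0,0,0,0,0,0,1,0,0,0,0,0,0,1,0,0,0,0,0,0,1]}}

```text
time: 44.8
position: [0.4691, -0.0767, 0.2507]
ee_rot: [[-0.993, 0.117, 0.002], [0.117, 0.993, -0.0], [-0.002, -0.0, -1.0]]
ft_force: [-1.4, 0.4, 6.5]
gripper_width: 0.0557
grasp_force: 20.0
```

```bash
python3 go.py 461.5 -393.7 390 83.3
```

```text
t 44.80 pos [469.1 -76.7 250.7] psi 83.30 w 55.7 F [-1.4  0.4  6.5]
wz 0.00  dx -0.98 dy -10.52 dz -4.64
```

Call:
{"op": "carry_out", "data": {"commands": [0,0,0,0,0,-0.6,1,0,0,0,0,0,-0.8,1,0,0,0,0,0,-0.8,1,0,0,0,0,0,-0.8,1,0,0,0,0,0,-0.8,1,0,0,0,0,0,-0.8,1,0,0,0,-0.05,-0.5,0,1,0,0,0,-0.08,-0.9,0,1]}}

```text
time: 45.6
position: [0.4674, -0.1183, 0.3878]
ee_rot: [[-0.993, 0.114, 0.001], [0.114, 0.993, -0.0], [-0.001, 0.0, -1.0]]
ft_force: [-0.6, -0.6, -2.8]
gripper_width: 0.0559
grasp_force: 20.0
```

Call:
{"op": "carry_out", "data": {"commands": [0,0,0,-0.08,-0.9,0,1,0,0,0,-0.08,-0.9,0,1,0,0,0,-0.08,-0.9,0,1,0,0,0,-0.08,-0.9,0,1,0,0,0,-0.08,-0.9,0,1,0,0,0,-0.08,-0.9,0,1,0,0,0,-0.08,-0.9,0,1,0,0,0,-0.08,-0.9,0,1]}}

```text
time: 46.4
position: [0.4609, -0.3364, 0.3861]
ee_rot: [[-0.993, 0.117, -0.002], [0.117, 0.993, 0.001], [0.002, 0.001, -1.0]]
ft_force: [0.2, -0.1, -1.7]
gripper_width: 0.0556
grasp_force: 20.0
```

Call:
{"op": "carry_out", "data": {"commands": [0,0,0,-0.08,-0.9,0,1,0,0,0,-0.08,-0.9,0,1,0,0,0,-0.05,-0.12,0,1,0,0,0,0,0,0,1,0,0,0,0,0,0.7,1,0,0,0,0,0,0.7,1,0,0,0,0,0,0.7,1,0,0,0,0,0,0.5,1]}}

```text
time: 47.2
position: [0.4607, -0.3919, 0.3073]
ee_rot: [[-0.993, 0.115, -0.002], [0.115, 0.993, 0.002], [0.002, 0.002, -1.0]]
ft_force: [-0.0, 0.1, -1.4]
gripper_width: 0.0555
grasp_force: 20.0
```

Call:
{"op": "carry_out", "data": {"commands": [0,0,0,0,0,0.3,1,0,0,0,0,0,0,1,0,0,0,0,0,0,1]}}

```text
time: 47.5
position: [0.4612, -0.3934, 0.3011]
ee_rot: [[-0.993, 0.116, 0.001], [0.116, 0.993, -0.001], [-0.001, -0.001, -1.0]]
ft_force: [-0.0, -0.4, -2.1]
gripper_width: 0.0557
grasp_force: 20.0
```

```bash
python3 go.py 460.8 -393.7 280.2 83.3; python3 pots.py .123
```

```text
t 47.50 pos [ 461.2 -393.4  301.1] psi 83.33 w 55.7 F [-0.  -0.4 -2.1]
wz 0.00  dx 0.01 dy -0.01 dz 0.70
top [454.   7.] [53. 50.] (311, 209, 18, 17)
top [ 529.8 -397.5] [37. 52.] (441, 186, 16, 16)
side [457.1  34.1] [51. 48.] (346, 195, 19, 14)
side [ 525.9 -393.9] [45. 37.] (334, 100, 14, 8)
```

Call:
{"op": "carry_out", "data": {"commands": [0,0,0,0.01,-0.01,0.25,1,0,0,0,0,0,0.2,1,0,0,0,0,0,0.15,1,0,0,0,0,0,0.1,1,0,0,0,0,0,0,1,0,0,0,0,0,0,1]}}

```text
time: 48.2
position: [0.4606, -0.3938, 0.2806]
ee_rot: [[-0.993, 0.116, -0.001], [0.116, 0.993, 0.001], [0.001, 0.001, -1.0]]
ft_force: [-3.1, 2.3, 6.0]
gripper_width: 0.0557
grasp_force: 20.0
```

Call:
{"op": "carry_out", "data": {"commands": [0,0,0,0,0,0,0.25,0,0,0,0,0,0,0.25,0,0,0,0,0,0,0.25,0,0,0,0,0,-0.3,0.25,0,0,0,0,0,-0.8,0.25,0,0,0,0,0,-0.8,0.25,0,0,0,0,0,-0.8,0.25,0,0,0,0,0,-0.8,0.25]}}

```text
time: 49.0
position: [0.4606, -0.3937, 0.386]
ee_rot: [[-0.993, 0.117, 0.001], [0.117, 0.993, -0.001], [-0.001, -0.001, -1.0]]
ft_force: [0.0, -0.4, 0.1]
gripper_width: 0.071
grasp_force: 0.0
```

Call:
{"op": "carry_out", "data": {"commands": [0,0,0,0.12,0.88,0,0.25,0,0,0,0.11,0.88,0,0.25,0,0,0,0.11,0.88,0,0.25,0,0,0,0.11,0.88,0,0.25,0,0,0,0.11,0.88,0,0.25,0,0,0,0.11,0.88,0,0.25,0,0,0,0.11,0.88,0,0.25,0,0,0,0.11,0.88,0,0.25]}}

```text
time: 49.8
position: [0.4585, -0.1798, 0.3851]
ee_rot: [[-0.993, 0.117, 0.001], [0.117, 0.993, -0.0], [-0.001, -0.0, -1.0]]
ft_force: [1.0, -0.6, 0.4]
gripper_width: 0.0714
grasp_force: 0.0
```

```bash
python3 go.py 457.0 7.8 280.2 83.3; python3 pots.py .123; python3 pots.py .093
```

```text
t 49.80 pos [ 458.5 -179.8  385.1] psi 83.30 w 71.4 F [ 1.  -0.6  0.4]
wz -0.00  dx 0.78 dy 6.20 dz 3.50
top [455.1   7.7] [52. 51.] (311, 209, 18, 17)
top [ 524.8 -401.3] [48. 48.] (441, 186, 16, 16)
side [457.5  34.3] [50. 52.] (346, 194, 19, 15)
side [ 526.  -396.5] [45. 43.] (334, 99, 14, 9)
top [455.3   6.9] [54. 51.] (311, 209, 18, 17)
top [ 527.5 -408.9] [49. 48.] (441, 186, 16, 16)
side [457.4   9.6] [52. 49.] (346, 195, 19, 14)
side [ 528.1 -430.6] [46. 38.] (334, 100, 14, 8)
```

Call:
{"op": "carry_out", "data": {"commands": [0,0,0,0.11,0.88,0,0.25,0,0,0,0.11,0.88,0,0.25,0,0,0,0.11,0.88,0,0.25,0,0,0,0.11,0.88,0,0.25,0,0,0,0.11,0.88,0,0.25,0,0,0,0.11,0.88,0,0.25,0,0,0,0.1,0.85,0,0.25,0,0,0,0,0,0,0.25]}}

```text
time: 50.8
position: [0.4578, 0.0054, 0.3847]
ee_rot: [[-0.993, 0.114, 0.0], [0.114, 0.993, 0.0], [-0.0, 0.0, -1.0]]
ft_force: [-0.6, -1.1, -0.4]
gripper_width: 0.0713
grasp_force: 0.0
```

Call:
{"op": "carry_out", "data": {"commands": [0,0,0,0,0,0.8,0.25,0,0,0,0,0,0.8,0.25,0,0,0,0,0,0.5,0.25,0,0,0,0,0,0,0.25,0,0,0,0,0,0,0.25]}}

```text
time: 51.3
position: [0.4578, 0.0038, 0.3217]
ee_rot: [[-0.993, 0.118, 0.0], [0.118, 0.993, -0.0], [-0.0, -0.0, -1.0]]
ft_force: [0.4, 0.5, -0.6]
gripper_width: 0.0712
grasp_force: 0.0
```

```bash
python3 go.py 456.8 7.8 249 83.3; python3 pots.py .123
```

```text
t 51.30 pos [457.8   3.8 321.7] psi 83.25 w 71.2 F [ 0.4  0.5 -0.6]
wz -0.01  dx 0.05 dy 0.13 dz 2.42
top [ 456.9 -393.1] [47. 51.] (439, 207, 16, 17)
top [ 524.8 -401.3] [48. 48.] (441, 186, 16, 16)
side [454.8  39.9] [49. 40.] (346, 196, 18, 13)
```

Call:
{"op": "carry_out", "data": {"commands": [0,0,0,0.03,0.13,0,0.25,0,0,0,0,0,0.8,0.25,0,0,0,0,0,0.8,0.25,0,0,0,0,0,0.7,0.25,0,0,0,0,0,0.08,0.25,0,0,0,0,0,0,0.25,0,0,0,0,0,0,1,0,0,0,0,0,0,1]}}

```text
time: 52.2
position: [0.4577, 0.0084, 0.2516]
ee_rot: [[-0.993, 0.116, 0.003], [0.116, 0.993, -0.0], [-0.003, 0.0, -1.0]]
ft_force: [-0.2, 0.6, -0.1]
gripper_width: 0.0607
grasp_force: 0.0
```

Call:
{"op": "carry_out", "data": {"commands": [0,0,0,0,0,0,1,0,0,0,0,0,0,1,0,0,0,0,0,0,1]}}

```text
time: 52.5
position: [0.4576, 0.0084, 0.2514]
ee_rot: [[-0.993, 0.116, 0.002], [0.116, 0.993, -0.0], [-0.002, -0.0, -1.0]]
ft_force: [-0.7, -0.4, 6.4]
gripper_width: 0.0553
grasp_force: 20.0
```

```bash
python3 go.py 394.6 -385.9 390 83.3
```

```text
t 52.50 pos [457.6   8.4 251.4] psi 83.31 w 55.3 F [-0.7 -0.4  6.4]
wz 0.00  dx 0.55 dy -13.30 dz -4.62
```

Call:
{"op": "carry_out", "data": {"commands": [0,0,0,0,0,-0.6,1,0,0,0,0,0,-0.8,1,0,0,0,0,0,-0.8,1,0,0,0,0,0,-0.8,1,0,0,0,0,0,-0.8,1,0,0,0,0,0,-0.8,1,0,0,0,0.03,-0.5,0,1,0,0,0,0.04,-0.9,0,1]}}

```text
time: 53.3
position: [0.4499, -0.0326, 0.3883]
ee_rot: [[-0.993, 0.114, 0.001], [0.114, 0.993, 0.0], [-0.001, 0.0, -1.0]]
ft_force: [1.0, -0.2, -3.1]
gripper_width: 0.0558
grasp_force: 20.0
```

Call:
{"op": "carry_out", "data": {"commands": [0,0,0,0.04,-0.9,0,1,0,0,0,0.04,-0.9,0,1,0,0,0,0.04,-0.9,0,1,0,0,0,0.04,-0.9,0,1,0,0,0,0.04,-0.9,0,1,0,0,0,0.04,-0.9,0,1,0,0,0,0.04,-0.9,0,1,0,0,0,0.04,-0.9,0,1]}}

```text
time: 54.1
position: [0.4147, -0.2473, 0.3868]
ee_rot: [[-0.993, 0.117, -0.001], [0.117, 0.993, 0.001], [0.001, 0.001, -1.0]]
ft_force: [0.5, 0.2, -2.5]
gripper_width: 0.0554
grasp_force: 20.0
```

Call:
{"op": "carry_out", "data": {"commands": [0,0,0,0.04,-0.9,0,1,0,0,0,0.04,-0.9,0,1,0,0,0,0.04,-0.9,0,1,0,0,0,0.04,-0.9,0,1,0,0,0,0.03,-0.9,0,1,0,0,0,0,-0.2,0,1,0,0,0,0,0,0,1,0,0,0,0,0,0,1]}}

```text
time: 54.9
position: [0.3933, -0.3851, 0.3872]
ee_rot: [[-0.993, 0.116, -0.001], [0.116, 0.993, 0.002], [0.001, 0.002, -1.0]]
ft_force: [-1.0, 0.4, -2.6]
gripper_width: 0.0556
grasp_force: 20.0
```

Call:
{"op": "carry_out", "data": {"commands": [0,0,0,0,0,0.7,1,0,0,0,0,0,0.7,1,0,0,0,0,0,0.7,1,0,0,0,0,0,0.4,1,0,0,0,0,0,0.2,1,0,0,0,0,0,0,1,0,0,0,0,0,0,1]}}

```text
time: 55.6
position: [0.3936, -0.3859, 0.308]
ee_rot: [[-0.993, 0.116, 0.001], [0.116, 0.993, -0.001], [-0.001, -0.001, -1.0]]
ft_force: [-0.9, -1.0, -3.0]
gripper_width: 0.0561
grasp_force: 20.0
```

```bash
python3 go.py 394.6 -385.9 281 83.3; python3 pots.py .123
```

```text
t 55.60 pos [ 393.6 -385.9  308. ] psi 83.33 w 56.1 F [-0.9 -1.  -3. ]
wz 0.00  dx -0.03 dy 0.00 dz 0.90
top [ 457.7 -390.7] [46. 50.] (439, 207, 16, 17)
top [ 524.8 -401.3] [48. 48.] (441, 186, 16, 16)
side [ 457.1 -385.2] [44. 42.] (354, 102, 14, 9)
side [ 525.9 -393.9] [45. 37.] (334, 100, 14, 8)
```

Call:
{"op": "carry_out", "data": {"commands": [0,0,0,-0.03,0,0.3,1,0,0,0,0,0,0.3,1,0,0,0,0,0,0.2,1,0,0,0,0,0,0.1,1,0,0,0,0,0,0.05,1,0,0,0,0,0,0,1,0,0,0,0,0,0,1]}}

```text
time: 56.4
position: [0.3941, -0.3858, 0.281]
ee_rot: [[-0.993, 0.116, -0.002], [0.116, 0.993, 0.002], [0.002, 0.002, -1.0]]
ft_force: [-6.7, 8.4, 15.6]
gripper_width: 0.0555
grasp_force: 20.0
```

Call:
{"op": "carry_out", "data": {"commands": [0,0,0,0,0,0,0.25,0,0,0,0,0,0,0.25,0,0,0,0,0,0,0.25,0,0,0,0,0,-0.3,0.25,0,0,0,0,0,-0.8,0.25,0,0,0,0,0,-0.8,0.25,0,0,0,0,0,-0.8,0.25,0,0,0,0,0,-0.8,0.25]}}

```text
time: 57.2
position: [0.3941, -0.3859, 0.3848]
ee_rot: [[-0.993, 0.117, 0.0], [0.117, 0.993, -0.0], [-0.0, -0.0, -1.0]]
ft_force: [-0.5, -0.2, 0.2]
gripper_width: 0.0711
grasp_force: 0.0
```

Call:
{"op": "carry_out", "data": {"commands": [0,0,0,0.2,0.9,0,0.25,0,0,0,0.2,0.9,0,0.25,0,0,0,0.2,0.9,0,0.25,0,0,0,0.2,0.9,0,0.25,0,0,0,0.2,0.9,0,0.25,0,0,0,0.2,0.9,0,0.25,0,0,0,0.2,0.9,0,0.25,0,0,0,0.2,0.9,0,0.25]}}

```text
time: 58.0
position: [0.3713, -0.1648, 0.384]
ee_rot: [[-0.993, 0.117, 0.001], [0.117, 0.993, -0.0], [-0.001, -0.0, -1.0]]
ft_force: [0.6, 0.2, 0.2]
gripper_width: 0.0715
grasp_force: 0.0
```

Call:
{"op": "carry_out", "data": {"commands": [0,0,0,0,0.9,0,0.25,0,0,0,0,0.9,0,0.25,0,0,0,0,0.9,0,0.25,0,0,0,0,0.9,0,0.25,0,0,0,0,0,0,0.25]}}

```text
time: 58.5
position: [0.3842, -0.0566, 0.384]
ee_rot: [[-0.994, 0.113, 0.001], [0.113, 0.994, 0.0], [-0.001, 0.001, -1.0]]
ft_force: [-0.2, 0.1, -0.0]
gripper_width: 0.0713
grasp_force: 0.0
```

```bash
python3 pots.py .123
python3 - <<'E'
from h import *
c=snap('top');s=snap('side')
A=c['color'][145:275,170:490,::-1];B=s['color'][80:385,250:420,::-1]
cv2.imwrite('pics/f1.png',np.hstack([cv2.resize(A,(500,203)),cv2.resize(B[:130],(265,203))]) if 0 else np.vstack([cv2.resize(A,(640,260),interpolation=2),cv2.resize(s['color'][85:245,230:470,::-1],(510,340),interpolation=2) if 0 else cv2.resize(s['color'][85:205,250:490,::-1],(640,320),interpolation=2)]))
E
```

```text
top [ 392.6 -384.9] [47. 47.] (437, 228, 16, 16)
top [ 456.8 -393.1] [47. 51.] (439, 207, 16, 17)
top [ 524.8 -401.3] [48. 48.] (441, 186, 16, 16)
side [ 457.1 -385.2] [44. 42.] (354, 102, 14, 9)
side [ 525.9 -393.9] [45. 37.] (334, 100, 14, 8)
```

View pics/f1.png

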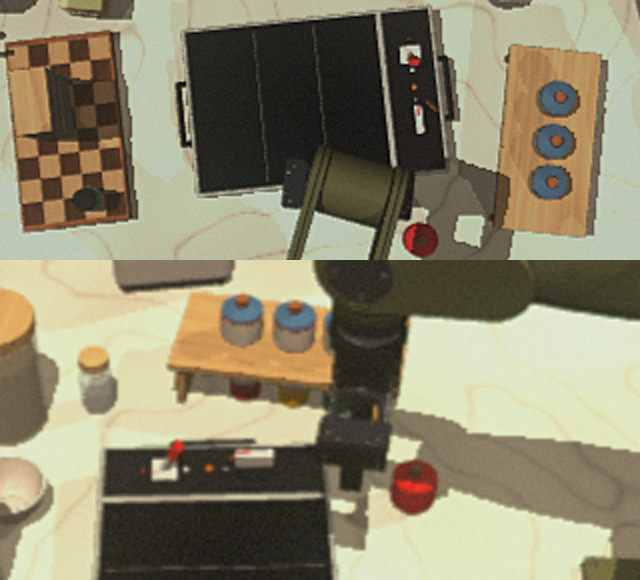

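The final picture shows the tray empty, the knob and toggle off, and three pots in a straight row at (550,180), (553,140), (557,98) on the shelf. The gaps are 9–13 mm, and the tin column stands.

```bash
python3 -c "
from bench import ctrl
print(ctrl.job_done())"
```

```text
the job is handed in; nothing more can be done
None
```

I handed the job in at about 59 s: knob and mains toggle off first, then all three tins stacked on the base tin and the three pots in a straight row on the shelf, one having been re-found after a knock; no verdict came back.

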